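Put the lens filters away in the dry box

ROBOT

A 6-joint arm with a two-finger parallel gripper is mounted at the origin on the work surface. World frame = base frame: x ahead of the robot, y to its left, z up, the work surface at z = 0. Lengths are in m, angles in rad, forces in N, time in s.
With the tool pointing down it reaches from about 0.375 to 0.925 m from the base axis. Payload 5.7 kg.
Tool frame: the origin (TCP) lies at the very end of the fingers, on their centre line; the grasp point (between the pads) lies 19 mm behind it; y points along the fingers, x is the direction in which the jaws open and shut, and the axes are right-handed (so a half turn about y gives the same grasp; the last joint's range is limited). The gripper opens to 85 mm and grips with 20 to 120 N. Pads are 22 mm wide; open, the fingers measure 114 mm over their backs; the gripper's body (76 mm by 85 mm) begins 54 mm behind the grasp point. The pads swing forward as they close: fully open they stand 13 mm farther back than shut.
Start: joints at [-1.445, 0.359, 1.51, -0, 1.272, -0.115], TCP at [0.143, -0.583, 0.231] pointing down, gripper open.
Joint ranges: [-2.97, 2.97], [-1.01, 2.36], [0.21, 2.38], [-0.96, 4.11], [0.2, 2.71], [-2.98, 2.98]. Speed limits (rad/s): [2.39, 2.39, 3.14, 3.14, 3.14, 3.14].

INTERFACE

Orientations are given as a unit quaternion [x, y, z, w].
In Python, from workcell import monitor, capture, camera_info, order gives the robot as it stands.
- The arm moves only by the tool step_arm, never from a script. Its argument "deltas" is a list of rows, each a list of 2 entries, a list of its own where there are three numbers: the shift along the tool's x, y, z in units of 60 mm (1.0 is 60 mm), then the turn, a rotation vector about the tool's x, y, z in units of 6 degrees (1.0 is 6 degrees). In form: [[[x, y, z], [ax, ay, az]], ...]. A call has 1 to 10 rows; each row shifts and turns the commanded pose from where the row before left it, along the tool's axes as they then stand; what a row does not reach is not made up. A row lasts 1/8 s, in which the tool goes at most 62.5 mm and 10.7 degrees, less where a joint would pass 70% of its speed; a pose out of reach is approached as far as the arm can. A call is refused whole if a number of a shift passes 1 or a number of a turn 1, either way. A call with a gripper value outside its range is refused whole. "gripper" is the closure, from 0 (fully open) to 1 (shut), set as the call begins (left out, the last holds). The fingers move at their own pace and stop on an object; "grip_force" is the grip in N (left out, the last holds). Time passes only in rows, so rows that do not move let the fingers close. It gives the time, the measured TCP pose, the force and the opening at its end, in the units of the state.
- monitor.get_state(): the state, without advancing time (a new reading comes with each control period).
- capture(name): name is "side" or "top"; returns (picture, depth): 420x560x3 uint8, red, green, blue; 420x560 float32, m along the optical axis (not along the pixel's ray), 0 where there is no reading.
- camera_info(name): a dict with "fx", "fy", "cx", "cy" (pixels), "k1" (the pictures are not rectified: a ray, as slopes to the right and down, at radius r is drawn at 1 + k1 r^2 times it, then the intrinsics apply), "position" and "orientation" of the camera in the world. Camera axes: x right, y down, z forward; pixel columns grow to the right and rows downward; lengths in m; the calibration is good to about 2 mm. A picture is of the moment at which its call begins. camera_info takes no time and is no camera call.
- order.finish_job(): hands the job in, once; it reports no verdict.
The state is a dict: "clock": time; "joint_positions": joint angles; "dq": joint speeds; "joint_torque": joint torques, N m; "tcp_pos": TCP position; "tcp_rot": TCP orientation; "wrist_force": force on the tool from outside, world axes, zero at the start; "moment": the same for the moment, N m; "opening": finger opening in m.
Only numpy, scipy, OpenCV 4.12 (cv2) and the standard library are available. Lean on these libraries where they do the work, as an engineer would, in place of code of your own. Each camera call takes 0.05 s, during which the arm holds its last target.

TASK

Stand every lens-filter case on the TV stand upright in its own slot of the open dry box, tilting it into the slot and straightening it so it sits fully down. When all are in, close the lid and press it down against its gasket until the catch snaps over and holds it, then turn the dial clockwise until it clicks past its detent. Do not push the other things on the stand about.

Things in the scene. Friction and masses are not known exactly. Their poses are not given: they have to be found in the camera images.
- drybox: Fixed dry box: clear tub 150 (x) x 300 (y) x 85 mm high, walls 6, white floor 10 mm. Origin: centre of underside; x to the hinge side, -x front (catch), y along the row of four white rack slots (which run along x), z up. White humidity unit, 80 mm cube, on the +y end (centre y = 190 mm), dial on its top. Grey catch housing stands 40 mm out of the front, 54 mm wide, top at 83 mm.
- lid (a joint): Lid angle, rad: 0 fully home, 1.57 upright, 1.9 fully open. Clear panel 166 x 300 x 8 mm, grey frame, overhangs the front by 16 mm. Stiff hinge (0.3 N m): stays where left. The gasket pushes back below 0.035, so the press pad needs 10 to 16 N; the catch snaps over the lid's keeper bar at 0.012, and a caught lid rests at 0.01 to 0.015. Not caught, it springs back above 0.02.
- lid_hinge (a point): Middle of the hinge line, at the lid's underside, 89 mm above the table. Turns with the lid: its -x axis points from the hinge along the underside to the front edge (166 mm away), its z axis is the outward normal; the lid's outer face is at z = 8 mm.
- lid_press (a point): Centre of the teal press pad (20 x 60 mm) on the lid's outer face, 150 mm from the hinge line; axes as lid_hinge. Push here.
- latch (a joint): Travel of the orange sprung catch at the front of the box, m: 0 in its rest place (also when it has caught the keeper bar), up to 0.008 when pushed outward. It snaps back to 0 as it catches.
- dial (a joint): Angle of the black dial, rad: starts between 0 and 0.2, grows clockwise seen from above, end stop at 1.4. A sprung detent resists with about 0.1 N m from 0.46, its crest is at 0.75; past it the dial snaps on by itself.
- dial_grip (a point): On the dial's axis, 118 mm above the table, on its bar grip, which is 48 mm long (along this point's x), 14 mm thick (along its y) and stands 90 + 6 to 90 + 38 mm above the table, on a disc 56 mm in diameter with its top 98 mm above the table. Turns with the dial.
- slot_0 (a point): Middle of the floor of slot 0 (10 mm above the table); axes as the box. The slot is 23.5 mm wide (y), 22 mm deep with 5 mm 45-degree chamfers at its mouth, 110 mm long (x). Slots are 50 mm apart; end slots are 69 mm from the box's end wall.
- slot_1 (a point): Middle of the floor of slot 1 (10 mm above the table); axes as the box. The slot is 23.5 mm wide (y), 22 mm deep with 5 mm 45-degree chamfers at its mouth, 110 mm long (x). Slots are 50 mm apart; end slots are 69 mm from the box's end wall.
- slot_2 (a point): Middle of the floor of slot 2 (10 mm above the table); axes as the box. The slot is 23.5 mm wide (y), 22 mm deep with 5 mm 45-degree chamfers at its mouth, 110 mm long (x). Slots are 50 mm apart; end slots are 69 mm from the box's end wall.
- slot_3 (a point): Middle of the floor of slot 3 (10 mm above the table); axes as the box. The slot is 23.5 mm wide (y), 22 mm deep with 5 mm 45-degree chamfers at its mouth, 110 mm long (x). Slots are 50 mm apart; end slots are 69 mm from the box's end wall.
- case_a_c (a point): Centre of the orange lens-filter case, a rigid slab 64 mm wide (its x), 20 mm thick (its y), 56 mm tall (its z, up), with a heavy steel base strip 12 mm high; about 90 g. Stands upright on the table on its base. May be absent.
- case_b_c (a point): Centre of the blue lens-filter case, a rigid slab 64 mm wide (its x), 20 mm thick (its y), 56 mm tall (its z, up), with a heavy steel base strip 12 mm high; about 90 g. Stands upright on the table on its base. May be absent.
- case_c_c (a point): Centre of the green lens-filter case, a rigid slab 64 mm wide (its x), 20 mm thick (its y), 56 mm tall (its z, up), with a heavy steel base strip 12 mm high; about 90 g. Stands upright on the table on its base. May be absent.
- case_d_c (a point): Centre of the yellow lens-filter case, a rigid slab 64 mm wide (its x), 20 mm thick (its y), 56 mm tall (its z, up), with a heavy steel base strip 12 mm high; about 90 g. Stands upright on the table on its base. May be absent.
- remote_c (a point): Centre of the teal remote, 160 x 44 x 16 mm (bystander).
- cup_c (a point): Centre of the stainless steel cup, 74 mm across, 90 mm high (bystander).
- dish_c (a point): Centre of the white ceramic dish, 120 mm across, 30 mm high (bystander).
- coaster_center (a point): Centre of the cork coaster, 94 mm across, 9 mm high (bystander).
- book_c (a point): Centre of the blue book lying flat, 150 x 110 x 22 mm (bystander).
There are look-alikes about, which are no part of the job. There is more than one size of the part that bears case_d_c; the job needs the middle-sized.

How it is judged:
On the way, in this order (a step that is already met when the one before it is completed fails the run):
1. every case present stands seated in a slot, with the lid still open (z of case_a_c in the frame of drybox between 0.03 and 0.043 m and x of case_a_c in the frame of drybox between -0.03 and 0.03 m and y of case_a_c in the frame of drybox between -0.1 and 0.1 m and angle between each of case_a_c, case_b_c, case_c_c, case_d_c's own z axis and vertical below 0.2 rad and z of case_b_c in the frame of drybox between 0.03 and 0.043 m and x of case_b_c in the frame of drybox between -0.03 and 0.03 m and y of case_b_c in the frame of drybox between -0.1 and 0.1 m and z of case_c_c in the frame of drybox between 0.03 and 0.043 m and x of case_c_c in the frame of drybox between -0.03 and 0.03 m and y of case_c_c in the frame of drybox between -0.1 and 0.1 m and z of case_d_c in the frame of drybox between 0.03 and 0.043 m and x of case_d_c in the frame of drybox between -0.03 and 0.03 m and y of case_d_c in the frame of drybox between -0.1 and 0.1 m and value of joint lid above 1 rad), for 0.3 s.
2. the lid is down on its gasket and the catch has snapped over (value of joint lid below 0.02 rad and value of joint latch below 0.0015 m), for 0.3 s.
3. the dial has clicked past its detent (value of joint dial above 0.95 rad), for 0.2 s.
At the end, for the whole second after the job is handed in: Every case present rests upright (0.2 rad), fully down in a slot (centre 30 to 43 mm above the box underside); lid caught (below 0.02 rad, catch within 1.5 mm of rest); dial past its detent (above 0.95 rad) (all of step 2 and z of case_a_c in the frame of drybox between 0.03 and 0.043 m and x of case_a_c in the frame of drybox between -0.03 and 0.03 m and y of case_a_c in the frame of drybox between -0.1 and 0.1 m and angle between each of case_a_c, case_b_c, case_c_c, case_d_c's own z axis and vertical below 0.2 rad and z of case_b_c in the frame of drybox between 0.03 and 0.043 m and x of case_b_c in the frame of drybox between -0.03 and 0.03 m and y of case_b_c in the frame of drybox between -0.1 and 0.1 m and z of case_c_c in the frame of drybox between 0.03 and 0.043 m and x of case_c_c in the frame of drybox between -0.03 and 0.03 m and y of case_c_c in the frame of drybox between -0.1 and 0.1 m and z of case_d_c in the frame of drybox between 0.03 and 0.043 m and x of case_d_c in the frame of drybox between -0.03 and 0.03 m and y of case_d_c in the frame of drybox between -0.1 and 0.1 m and value of joint dial above 0.95 rad and linear speed of each of case_a, case_b, case_c, case_d below 0.02 m/s and velocity of joint lid below 0.05 rad/s); the robot touches nothing.
It fails at once if a bystander is pushed more than 40 mm (distance of any of remote_c, cup_c, dish_c, coaster_center, book_c from where it was at the start of the episode above 0.04 m).
Of case_a, case_b, case_c, case_d only 3 to 4 are there at a start; the rules pass over those that are not, and their reading is None.
At some moment in a run one of case_a, case_b, case_c, case_d may be knocked a few centimetres aside while the robot is not near it.
It also fails if it takes over 210 s, if anything falls off the work surface, if the arm or the gripper's body presses on something with over 40 N, if the wrist force passes 120 N, or if a joint passes its speed limit or range.

## Working session

There is one attempt and no reset: what is moved stays moved. The work goes in short steps, Python scripts to look and compute and a tool call to move; the robot and the scene stay as the last step left them, time stands still between calls to the robot, and variables do not carry over. Pictures are saved under pics/ and viewed, and the job is handed in when it is done.

Besides the shell and the picture viewer there is one more tool, called by a JSON object that holds its "method" and its "body". step_arm: Moves the arm, as the interface text tells. Its arguments: {"type":"object","properties":{"deltas":{"type":"array"},"gripper":{"type":"number"},"grip_force":{"type":"number"}},"required":["deltas"]}

```bash
ls; mkdir -p pics; python3 - <<'E'
from workcell import monitor, capture, camera_info, order
import cv2,numpy as np
print(monitor.get_state())
for n in("side","top"):
    p,d=capture(n); cv2.imwrite(f"pics/{n}0.png",p[:,:,::-1]); np.savez(f"pics/{n}0.npz",p=p,d=d); print(camera_info(n))
E
```

```text
pics
{'clock': 0.0, 'joint_positions': array([-1.44509271e+00,  3.59494703e-01,  1.51144813e+00,  7.18425746e-06,
        1.27251069e+00, -1.15085632e-01]), 'dq': array([ 1.28285929e-03, -6.89318531e-04,  6.53134332e-04, -3.87130872e-05,
        3.12398881e-04,  2.71731235e-04]), 'joint_torque': array([-1.31483619e-03, -5.27615619e+01, -2.78616464e+01,  3.92459178e-04,
        1.33163942e-02,  7.32171401e-06]), 'tcp_pos': array([ 0.14299764, -0.5819984 ,  0.23045376]), 'tcp_rot': array([-0.55596748,  0.43679504, -0.43586309,  0.55689641]), 'wrist_force': array([-0.12732639, -0.27157086,  0.0784344 ]), 'moment': array([ 0.02379546, -0.09778049, -0.02479097]), 'opening': 0.0860052131966769}
{'fx': 404.13195737650983, 'fy': 404.13195737650983, 'cx': 283.1172296013962, 'cy': 210.37894291593125, 'k1': -0.07275823120722974, 'position': array([ 0.09441502, -0.98586726,  0.73639922]), 'orientation': array([ 0.85123851, -0.18600102,  0.10141925, -0.48011536])}
{'fx': 468.3756494331041, 'fy': 468.3756494331041, 'cx': 282.90887813411774, 'cy': 211.86567277955524, 'k1': -0.00825967794436546, 'position': array([ 0.40954846, -0.02064939,  1.72453159]), 'orientation': array([-0.7006809 ,  0.71266575, -0.02247205,  0.02547176])}
```

View pics/side0.png

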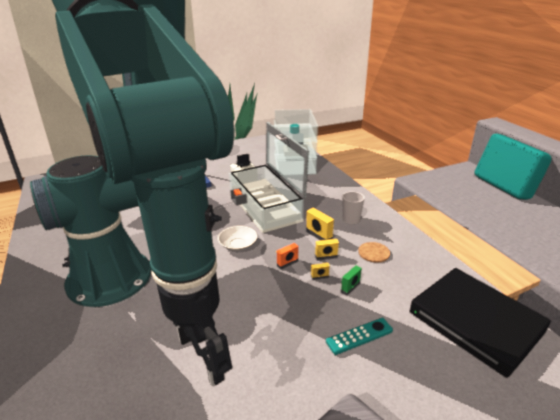

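View pics/top0.png

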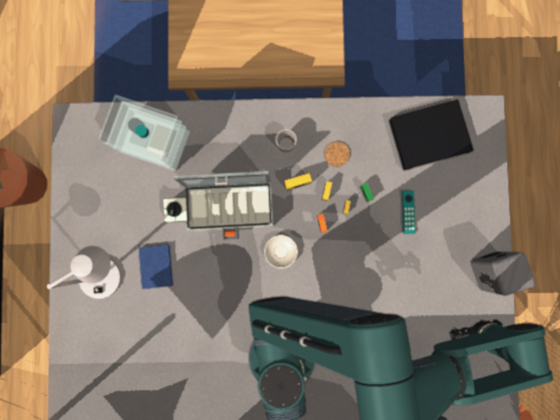

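```bash
cat > h.py <<'E'
import numpy as np,cv2
from scipy.spatial.transform import Rotation as R
from workcell import monitor,capture,camera_info,order
def K(c): 
    i=camera_info(c); return i,np.array([[i['fx'],0,i['cx']],[0,i['fy'],i['cy']],[0,0,1.]]),np.array([i['k1'],0,0,0,0.])
def rays(c,uv):
    i,k,d=K(c); q=cv2.undistortPoints(np.asarray(uv,float).reshape(-1,1,2),k,d).reshape(-1,2)
    v=np.c_[q,np.ones(len(q))]; return i['position'],R.from_quat(i['orientation']).apply(v)
def onz(c,uv,z):
    o,v=rays(c,uv); return o+v*((z-o[2])/v[:,2])[:,None]
def proj(c,P):
    i,k,d=K(c); r=R.from_quat(i['orientation']).inv(); q=r.apply(np.atleast_2d(P)-i['position'])
    return cv2.projectPoints(q.reshape(-1,1,3),np.zeros(3),np.zeros(3),k,d)[0].reshape(-1,2)
def cloud(c,d):
    h,w=d.shape; u,v=np.meshgrid(np.arange(w),np.arange(h)); o,r=rays(c,np.c_[u.ravel(),v.ravel()])
    return (o+r*d.reshape(-1,1)).reshape(h,w,3)
def crop(p,x0,y0,x1,y1,s,name):
    cv2.imwrite(name,cv2.resize(p[y0:y1,x0:x1,::-1],None,fx=s,fy=s,interpolation=cv2.INTER_CUBIC))
def st():
    s=monitor.get_state(); m=R.from_quat(s['tcp_rot']).as_matrix()
    print('t',round(s['clock'],2),'tcp',s['tcp_pos'].round(4),'\nx',m[:,0].round(3),'y',m[:,1].round(3),'z',m[:,2].round(3),'\nF',s['wrist_force'].round(2),'M',s['moment'].round(2),'open',round(s['opening'],4),'q',s['joint_positions'].round(2)); return s,m
E
python3 - <<'E'
from h import *
a=np.load('pics/top0.npz'); crop(a['p'],155,155,395,275,3.3,'pics/tc.png')
a=np.load('pics/side0.npz'); crop(a['p'],190,140,400,300,3.6,'pics/sc.png'); st()
E
```

```text
t 0.1 tcp [ 0.143  -0.582   0.2305] 
x [ 0.238 -0.971 -0.002] y [-0.     0.002 -1.   ] z [0.971 0.238 0.   ] 
F [-0.5   0.01 -0.33] M [0.03 0.02 0.06] open 0.0854 q [-1.45  0.36  1.51 -0.    1.27 -0.12]
```

View pics/tc.png

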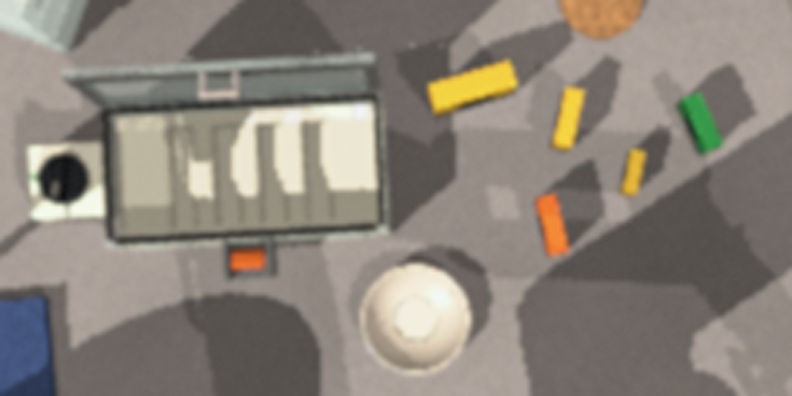

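View pics/sc.png

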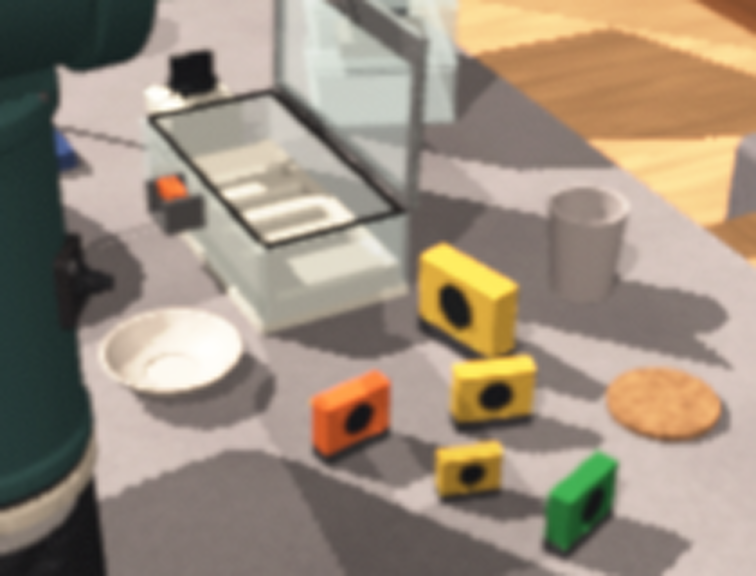

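The pictures show the orange case at top pixel (322,223) and the green case at (367,191). The yellow candidates are big (298,181), middle (327,190) and small (347,207), so I choose the middle one. The only blue thing is the book at (155,265). The orange catch at (230,234) and the second clear box at (145,135) are look-alikes. Next I measure poses.

```bash
cat >> h.py <<'E'
RNG={'orange':((3,150,120),(14,255,255)),'yellow':((18,130,110),(34,255,255)),'green':((50,130,50),(80,255,255)),'blue':((100,120,40),(125,255,255)),'teal':((80,120,40),(98,255,255))}
def blobs(p,col,mn=25):
    m=cv2.inRange(cv2.cvtColor(p,cv2.COLOR_RGB2HSV),*RNG[col])
    n,l,s,c=cv2.connectedComponentsWithStats(m)
    return [(l==i) for i in range(1,n) if s[i,4]>=mn]
def meas(p,d,cols=('orange','yellow','green','blue'),z=.056):
    for col in cols:
        for b in blobs(p,col):
            C=cloud('top',d)[b]; C=C[C[:,2]>-.1]
            u=np.argwhere(b)[:,::-1]
            cn=cv2.findContours(b.astype(np.uint8),0,1)[0][0]
            W=onz('top',u,z)[:,:2].astype(np.float32)
            rc=cv2.minAreaRect(W)
            (cx,cy),(w,h),a=rc
            bx=cv2.boxPoints(rc); e=[bx[1]-bx[0],bx[2]-bx[1]]; e=max(e,key=lambda v:v@v)
            print(col,'pix',u.mean(0).round(1),'n',len(u),'ctr@z',np.round([cx,cy],4),'mean',W.mean(0).round(4),'sz',np.round([w,h],3),'long ang',round(np.degrees(np.arctan2(e[1],e[0]))%180,1),'depthz',np.percentile(C[:,2],[10,50,90]).round(3) if len(C) else None)
E
python3 - <<'E'
from h import *
a=np.load('pics/top0.npz'); p,d=a['p'],a['d']; meas(p,d)
C=cloud('top',d)
for n,uv in dict(rimL=(187,200),rimR=(271,205),table=(230,260),humid=(168,218),dial=(174,208),cup=(286,132),floorR=(262,205)).items(): print(n,C[uv[1],uv[0]].round(3))
a=np.load('pics/side0.npz'); p,d=a['p'],a['d']
C=cloud('side',d)
for col in('orange','yellow','green'):
    for b in blobs(p,col): 
        q=C[b]; print('side',col,np.argwhere(b)[:,::-1].mean(0).round(),q.mean(0).round(3),'z',np.percentile(q[:,2],[2,98]).round(3))
E
```

```text
orange pix [ 11.1 181.9] n 870 ctr@z [0.664  0.9573] mean [0.648  0.9639] sz [0.203 0.095] long ang 1.4 depthz [1.725 1.725 1.725]
orange pix [322.  222.8] n 111 ctr@z [ 0.4823 -0.1532] mean [ 0.4815 -0.153 ] sz [0.063 0.023] long ang 10.1 depthz [0.045 0.056 0.062]
orange pix [229.4 233.2] n 52 ctr@z [0.449 0.177] mean [0.45   0.1774] sz [0.032 0.018] long ang 89.4 depthz [0.075 0.083 0.087]
orange pix [524.7 413.6] n 129 ctr@z [-0.1889 -0.8472] mean [-0.1938 -0.8423] sz [0.042 0.048] long ang 177.3 depthz None
yellow pix [297.4 180.9] n 259 ctr@z [ 0.6331 -0.0688] mean [ 0.6334 -0.0683] sz [0.037 0.097] long ang 106.6 depthz [0.05  0.08  0.085]
yellow pix [326.8 190.4] n 118 ctr@z [ 0.5975 -0.1734] mean [ 0.5972 -0.173 ] sz [0.024 0.067] long ang 165.8 depthz [0.004 0.055 0.061]
yellow pix [346.6 206.7] n 68 ctr@z [ 0.5378 -0.2425] mean [ 0.5376 -0.2424] sz [0.018 0.049] long ang 167.3 depthz [0.003 0.041 0.046]
green pix [366.8 191.7] n 101 ctr@z [ 0.5902 -0.3155] mean [ 0.5903 -0.3159] sz [0.057 0.023] long ang 22.8 depthz [0.047 0.056 0.061]
blue pix [376.2  65.2] n 1485 ctr@z [
[... 3148 characters left out ...]
 depthz None
blue pix [163.3 282.9] n 39 ctr@z [0.2795 0.4142] mean [0.2782 0.4131] sz [0.05  0.018] long ang 89.1 depthz [0.018 0.022 0.027]
rimL [0.568 0.321 0.091]
rimR [0.551 0.029 0.018]
table [ 0.353  0.183 -0.004]
humid [0.507 0.391 0.077]
dial [0.539 0.362 0.111]
cup [ 0.81  -0.03   0.064]
floorR [0.551 0.061 0.031]
side orange [460.  72.] [2.502 1.239 0.092] z [-0.66   0.736]
side orange [237. 192.] [0.448 0.178 0.08 ] z [0.067 0.085]
side orange [287. 254.] [ 0.476 -0.162  0.042] z [0.011 0.056]
side yellow [322. 231.] [ 0.616 -0.113  0.05 ] z [0.    0.081]
side yellow [319. 269.] [ 0.531 -0.253  0.037] z [-0.002  0.043]
side green [350. 278.] [ 0.575 -0.335  0.052] z [0.015 0.057]
```

```bash
python3 - <<'E'
from h import *
a=np.load('pics/top0.npz'); p,d=a['p'],a['d']
g=cv2.cvtColor(p,cv2.COLOR_RGB2GRAY)
crop(p,160,165,280,245,6.5,'pics/box.png')
m=(g<60).astype(np.uint8); m[:180]=0;m[237:]=0;m[:,:183]=0;m[:,276:]=0
n,l,s,c=cv2.connectedComponentsWithStats(m)
i=1+np.argmax(s[1:,4]); print(s[i])
u=np.argwhere(l==i)[:,::-1]
for z in(.085,.089):
  rc=cv2.minAreaRect(onz('top',u,z)[:,:2].astype(np.float32)); print(rc, cv2.boxPoints(rc).round(3))
# dial
m=(g<50).astype(np.uint8); m[:,:160]=0;m[:,187:]=0;m[:195]=0;m[225:]=0
u=np.argwhere(m>0)[:,::-1]; W=onz('top',u,.098); print('dial',u.mean(0),W.mean(0).round(4),cv2.minEnclosingCircle(W[:,:2].astype(np.float32)))
C=cloud('top',d)
for v in range(170,192,2): print(v,C[v,200:260:10,:][:, [0,2]].round(3).tolist())
E
```

```text
[186 189   2  17  21]
((0.579260528087616, 0.32389429211616516), (0.003530689049512148, 0.056644853204488754), 89.84249114990234) [[0.551 0.322]
 [0.608 0.322]
 [0.608 0.326]
 [0.551 0.326]]
((0.5788464546203613, 0.32305362820625305), (0.0035220752470195293, 0.056506648659706116), 89.84259033203125) [[0.551 0.321]
 [0.607 0.321]
 [0.607 0.325]
 [0.551 0.325]]
dial [174.25210084 208.32773109] [0.5389 0.3641 0.098 ] ((0.537757933139801, 0.3654561936855316), 0.02264191396534443)
170 [[0.688, -0.002], [0.689, -0.01], [0.687, -0.001], [0.685, 0.005], [0.686, -0.002], [0.685, 0.001]]
172 [[0.68, 0.001], [0.68, 0.001], [0.678, 0.004], [0.679, -0.006], [0.638, 0.257], [0.638, 0.254]]
174 [[0.635, 0.25], [0.633, 0.256], [0.633, 0.253], [0.633, 0.251], [0.632, 0.254], [0.632, 0.249]]
176 [[0.627, 0.257], [0.626, 0.259], [0.628, 0.245], [0.629, 0.237], [0.629, 0.227], [0.63, 0.223]]
178 [[0.624, 0.236], [0.625, 0.223], [0.626, 0.213], [0.627, 0.201], [0.628, 0.192], [0.628, 0.188]]
180 [[0.623, 0.197], [0.624, 0.186], [0.625, 0.175], [0.626, 0.164], [0.626, 0.159], [0.627, 0.144]]
182 [[0.62, 0.169], [0.621, 0.156], [0.607, 0.255], [0.624, 0.128], [0.624, 0.122], [0.626, 0.105]]
184 [[0.619, 0.126], [0.62, 0.112], [0.621, 0.103], [0.62, 0.104], [0.623, 0.078], [0.621, 0.09]]
186 [[0.618, 0.08], [0.618, 0.077], [0.615, 0.096], [0.614, 0.095], [0.614, 0.09], [0.618, 0.054]]
188 [[0.61, 0.086], [0.613, 0.056], [0.614, 0.048], [0.615, 0.032], [0.614, 0.036], [0.613, 0.034]]
190 [[0.61, 0.027], [0.609, 0.032], [0.609, 0.028], [0.608, 0.031], [0.607, 0.032], [0.606, 0.031]]
```

View pics/box.png

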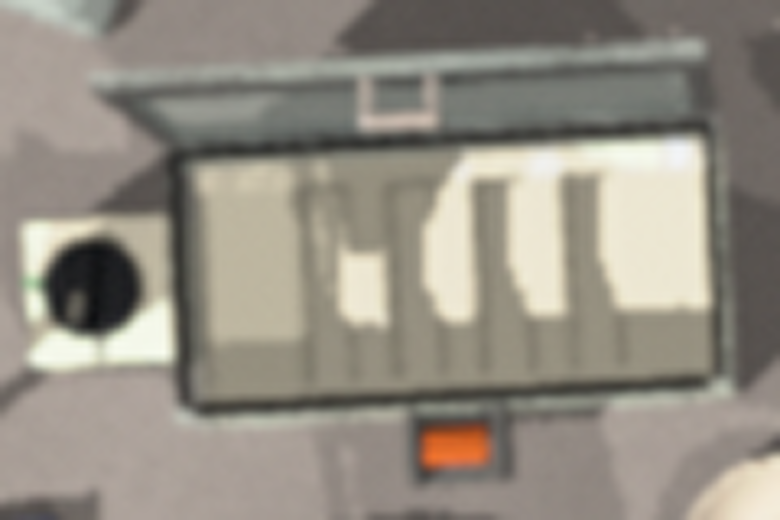

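```bash
python3 - <<'E'
from h import *
f=lambda L:[(160+(x+.5)/6.5-.5,165+(y+.5)/6.5-.5) for x,y in L]
Q=onz('top',f([(175,155),(712,127),(717,385),(187,410)]),.087)[:,:2]; print('gasket',Q.round(4),'ctr',Q.mean(0).round(4))
ey=(Q[0]+Q[3]-Q[1]-Q[2])/2; ex=(Q[0]+Q[1]-Q[2]-Q[3])/2
print(np.linalg.norm(ey),np.linalg.norm(ex),'yaw from y',np.degrees(np.arctan2(-ey[0],ey[1])),'yaw from x',np.degrees(np.arctan2(ex[1],ex[0])))
print('wall',onz('top',f([(180,420),(733,395)]),.085).round(4))
print('slotfloor px',onz('top',f([(325,350),(410,350),(492,350),(583,350)]),.032).round(4))
print('catch',onz('top',f([(455,447)]),.083).round(4),'humid',onz('top',f([(22,222),(30,370)]),.08).round(4))
print('lidtop',onz('top',f([(95,85),(705,48)]),.253).round(4))
a=np.load('pics/side0.npz'); crop(a['p'],220,120,320,235,6,'pics/sbox.png')
E
```

```text
gasket [[0.6094 0.3234]
 [0.6195 0.0323]
 [0.4797 0.0316]
 [0.4711 0.3173]] ctr [0.5449 0.1761]
0.2885575987747483 0.13906330390196475 yaw from y 1.8663637954167605 yaw from x 1.382261491257561
wall [[0.4658 0.3215 0.085 ]
 [0.4743 0.0232 0.085 ]]
slotfloor px [[0.5053 0.2515 0.032 ]
 [0.5045 0.2041 0.032 ]
 [0.5037 0.1584 0.032 ]
 [0.5029 0.1077 0.032 ]]
catch [[0.4489 0.1735 0.083 ]] humid [[0.5751 0.4082 0.08  ]
 [0.4945 0.4039 0.08  ]]
lidtop [[0.6241 0.3275 0.253 ]
 [0.637  0.0297 0.253 ]]
```

View pics/sbox.png

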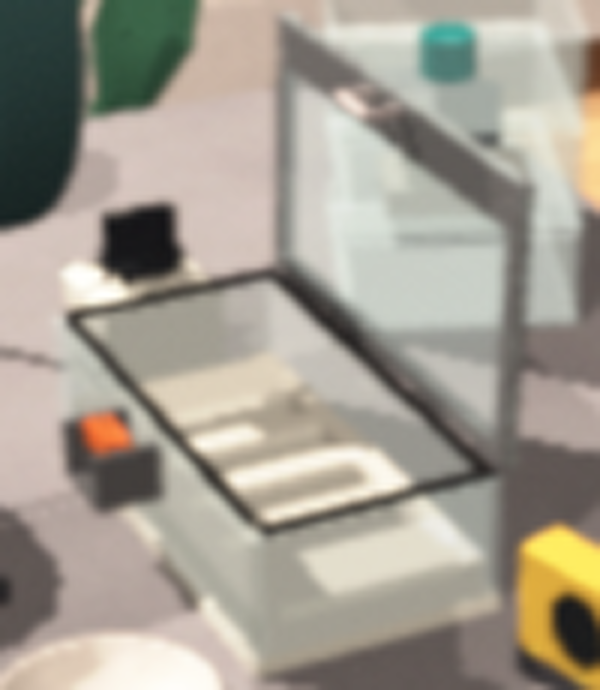

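```bash
python3 - <<'E'
from h import *
D=[];G=[]
for k in range(6):
    p,d=capture('top'); D.append(d);G.append(cv2.cvtColor(p,cv2.COLOR_RGB2GRAY))
D=np.array(D); print((D>0).mean()); d=np.median(D,0); g=np.mean(G,0)
np.savez('pics/topavg.npz',d=d,g=g)
C0=np.array([.545,.176]);ex=np.array([np.cos(.031),np.sin(.031)]);ey=np.array([-ex[1],ex[0]])
for nm,x0,x1 in(('low',-.06,-.035),('mid',-.03,.03),('hi',.035,.052)):
  print(nm)
  ys=np.arange(-.11,.11,.004); out=[]
  for y in ys:
    P=np.array([np.r_[C0+x*ex+y*ey,.032] for x in np.linspace(x0,x1,8)]); uv=proj('top',P).astype(np.float32)
    dd=cv2.remap(d.astype(np.float32),uv[:,0],uv[:,1],cv2.INTER_LINEAR).ravel(); gg=cv2.remap(g.astype(np.float32),uv[:,0],uv[:,1],cv2.INTER_LINEAR).ravel()
    out.append((round(y*1000),int(1000*(1.7245-dd.mean())),int(gg.mean())))
  print(out)
E
```

```text
0.9960863095238095
low
[(-110, 31, 139), (-106, 32, 140), (-102, 32, 141), (-98, 32, 141), (-94, 32, 138), (-90, 31, 131), (-86, 25, 132), (-82, 18, 138), (-78, 19, 140), (-74, 20, 140), (-70, 21, 139), (-66, 21, 134), (-62, 25, 130), (-58, 28, 134), (-54, 28, 139), (-50, 28, 141), (-46, 29, 139), (-42, 29, 133), (-38, 29, 131), (-34, 18, 138), (-30, 16, 142), (-26, 15, 141), (-22, 16, 141), (-18, 17, 138), (-14, 21, 131), (-10, 30, 130), (-6, 34, 137), (-2, 34, 141), (2, 34, 140), (6, 31, 136), (10, 30, 129), (14, 25, 133), (18, 13, 140), (22, 12, 141), (26, 12, 140), (30, 12, 138), (34, 13, 132), (38, 23, 129), (42, 30, 134), (46, 31, 140), (50, 31, 141), (54, 31, 139), (58, 32, 133), (62, 30, 131), (66, 25, 135), (70, 16, 139), (74, 11, 140), (78, 11, 139), (82, 11, 132), (86, 15, 125), (90, 27, 131), (94, 28, 138), (98, 30, 142), (102, 28, 142), (106, 29, 142)]
mid
[(-110, 26, 216), (-106, 26, 215), (-102, 25, 215), (-98, 26, 215), (-94, 26, 215), (-90, 26, 213), (-86, 19, 206), (-82, 4, 189), (-78, 4, 163), (-74, 3, 146), (-70, 3, 142), (-66, 4, 137), (-62, 12, 140), (-58, 24, 1
[... 751 characters left out ...]
-78, 2, 170), (-74, 2, 147), (-70, 2, 145), (-66, 1, 138), (-62, 4, 141), (-58, 20, 178), (-54, 22, 217), (-50, 24, 229), (-46, 24, 230), (-42, 23, 230), (-38, 21, 229), (-34, 4, 224), (-30, 1, 202), (-26, 0, 157), (-22, 1, 143), (-18, 0, 140), (-14, 4, 135), (-10, 15, 156), (-6, 21, 203), (-2, 23, 227), (2, 22, 228), (6, 22, 220), (10, 23, 194), (14, 20, 154), (18, 1, 140), (22, 0, 139), (26, 1, 139), (30, 1, 137), (34, 0, 130), (38, 11, 126), (42, 20, 133), (46, 22, 141), (50, 21, 143), (54, 22, 142), (58, 23, 136), (62, 22, 131), (66, 11, 135), (70, 0, 140), (74, 1, 145), (78, 1, 147), (82, 2, 135), (86, 4, 126), (90, 17, 142), (94, 21, 167), (98, 23, 180), (102, 23, 182), (106, 22, 182)]
```

```bash
cat >> h.py <<'E'
def plan(pos,yaw=None,full=False):
    """units of shift in current tool axes to pos, and turn about tool y to bring jaw axis x to world angle yaw deg (mod 180)"""
    s,m=st(); d=(np.asarray(pos)-s['tcp_pos'])
    u=m.T@d/.06; print('shift first: units',u.round(3),'|d| mm',round(1000*np.linalg.norm(d),1))
    if yaw is not None:
        # desired frame: y down, x at yaw
        best=None
        for k in(0,180):
            a=np.radians(yaw+k); X=np.array([np.cos(a),np.sin(a),0]);Y=np.array([0,0,-1.]);T=np.c_[X,Y,np.cross(X,Y)]
            r=R.from_matrix(m.T@T).as_rotvec(degrees=True)/6
            if best is None or np.linalg.norm(r)<np.linalg.norm(best[0]): best=(r,T)
        print('turn units',best[0].round(3),' shift after turn',(best[1].T@d/.06).round(3))
E
python3 - <<'E'
from h import *
plan((.4825,-.155,.2305),-79.9)
E
```

```text
t 0.4 tcp [ 0.1431 -0.5826  0.2312] 
x [ 0.239 -0.971 -0.   ] y [-0.  0. -1.] z [0.971 0.239 0.   ] 
F [-0.07  0.88 -0.4 ] M [ 0.02 -0.01  0.  ] open 0.085 q [-1.45  0.36  1.51  0.    1.27 -0.12]
shift first: units [-5.571  0.013  7.194] |d| mm 545.9
turn units [-0.     0.617 -0.003]  shift after turn [-6.024  0.011  6.819]
```

{"method": "step_arm", "body": {"deltas": [[[0,0,0],[0,0.62,0]],[[-0.67,0,0.757],[0,0,0]],[[-0.67,0,0.757],[0,0,0]],[[-0.67,0,0.757],[0,0,0]],[[-0.67,0,0.757],[0,0,0]],[[-0.67,0,0.757],[0,0,0]],[[-0.67,0,0.757],[0,0,0]],[[-0.67,0,0.757],[0,0,0]],[[-0.67,0,0.757],[0,0,0]],[[-0.67,0,0.757],[0,0,0]]], "gripper": 0.35, "grip_force": 30}}

```text
clock: 1.65
tcp_pos: [0.4834, -0.1533, 0.2316]
tcp_rot: [-0.542, 0.454, -0.454, 0.542]
wrist_force: [0.5, -1.1, -0.5]
opening: 0.0553
```

```bash
python3 - <<'E'
from h import *
p,d=capture('top'); cv2.imwrite('pics/t1.png',p[:,:,::-1])
p2,d2=capture('side'); cv2.imwrite('pics/s1.png',p2[:,:,::-1])
meas(p,d,('orange','yellow','green'))
plan((.4825,-.155,.03),-79.9)
E
```

```text
orange pix [ 10.8 182.3] n 851 ctr@z [0.6659 0.9573] mean [0.6466 0.965 ] sz [0.207 0.095] long ang 1.4 depthz [1.725 1.725 1.725]
orange pix [322.6 228.9] n 27 ctr@z [ 0.4611 -0.1563] mean [ 0.4598 -0.1546] sz [0.021 0.018] long ang 89.0 depthz [0.049 0.055 0.367]
orange pix [229.3 233.2] n 53 ctr@z [0.4491 0.177 ] mean [0.4502 0.1777] sz [0.032 0.018] long ang 89.4 depthz [0.074 0.083 0.09 ]
orange pix [524.6 413.6] n 131 ctr@z [-0.1889 -0.8472] mean [-0.1937 -0.8421] sz [0.042 0.048] long ang 177.3 depthz None
yellow pix [297.5 180.9] n 252 ctr@z [ 0.6332 -0.0693] mean [ 0.6334 -0.0687] sz [0.037 0.095] long ang 106.6 depthz [0.055 0.08  0.084]
yellow pix [328.5 183.7] n 28 ctr@z [ 0.622  -0.1796] mean [ 0.6214 -0.1797] sz [0.018 0.018] long ang 178.6 depthz [0.035 0.056 0.62 ]
green pix [366.7 191.7] n 92 ctr@z [ 0.5895 -0.3155] mean [ 0.5902 -0.3157] sz [0.056 0.021] long ang 24.9 depthz [0.05  0.056 0.06 ]
t 1.75 tcp [ 0.4855 -0.1505  0.2316] 
x [ 0.181 -0.984 -0.001] y [ 0.003  0.002 -1.   ] z [0.984 0.181 0.003] 
F [-1.02 -0.75  0.57] M [-0.07  0.05 -0.01] open 0.0555 q [-0.44  0.23  1.71  0.    1.21  0.95]
shift first: units [ 0.069  3.36  -0.071] |d| mm 201.7
turn units [-0.027  0.051 -0.011]  shift after turn [ 0.066  3.36  -0.062]
```

View pics/t1.png

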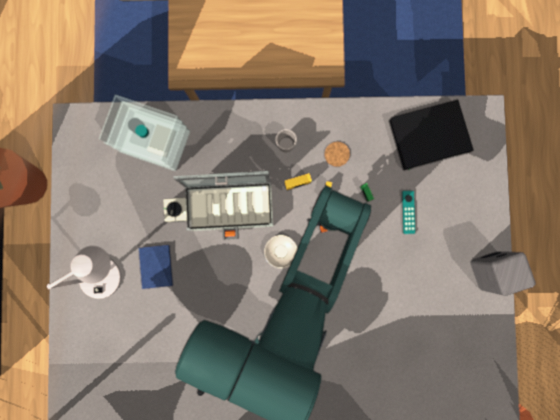

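View pics/s1.png

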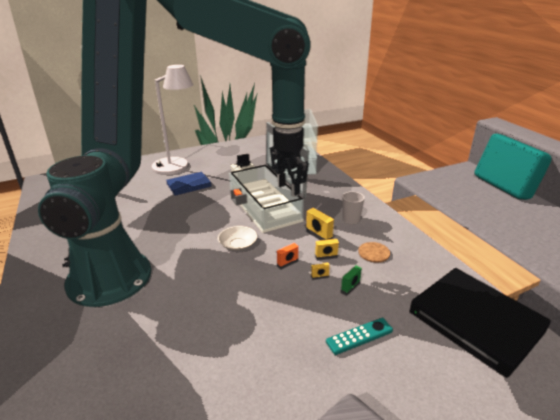

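No blue case anywhere on the stand: only the book, at side pixel (190,183). The orange, green and middle yellow cases are untouched, and the gripper hovers over the orange one. Descending.

{"method": "step_arm", "body": {"deltas": [[[0.07,0.6,-0.06],[0,0.05,0]],[[0,0.6,0],[0,0,0]],[[0,0.6,0],[0,0,0]],[[0,0.5,0],[0,0,0]],[[0,0.4,0],[0,0,0]],[[0,0,0],[0,0,0]],[[0,0,0],[0,0,0]]]}}

```text
clock: 2.62
tcp_pos: [0.4798, -0.1603, 0.0701]
tcp_rot: [-0.541, 0.455, -0.456, 0.541]
wrist_force: [-1.5, 0.3, -0.3]
opening: 0.0553
```

```bash
python3 - <<'E'
from h import *
p,d=capture('side'); crop(p,230,180,390,300,5,'pics/s2.png')
plan((.4825,-.155,.03),-79.9)
E
```

```text
t 2.67 tcp [ 0.4801 -0.1604  0.0704] 
x [ 0.17  -0.986  0.001] y [ 0.002 -0.001 -1.   ] z [0.986 0.17  0.001] 
F [-0.1  -0.65  0.23] M [-0.   -0.06  0.03] open 0.055 q [-0.46  0.44  1.88  0.    0.82  0.94]
shift first: units [-0.082  0.673  0.053] |d| mm 40.8
turn units [-0.014 -0.056  0.01 ]  shift after turn [-0.081  0.673  0.055]
```

View pics/s2.png

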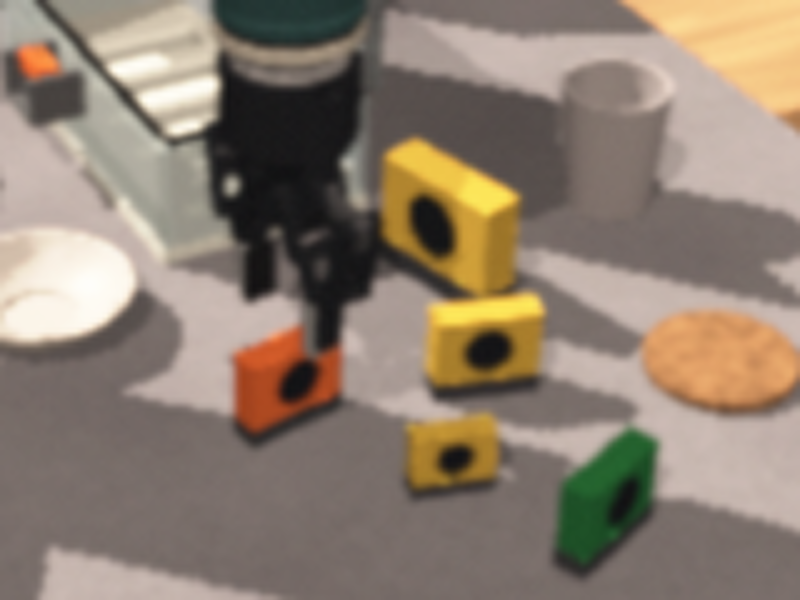

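{"method": "step_arm", "body": {"deltas": [[[-0.08,0.1,0.03],[0,0,0]],[[0,0.29,0],[0,0,0]],[[0,0.29,0],[0,0,0]],[[0,0,0],[0,0,0]],[[0,0,0],[0,0,0]],[[0,0,0],[0,0,0]]]}}

```text
clock: 3.42
tcp_pos: [0.481, -0.1548, 0.0293]
tcp_rot: [-0.541, 0.455, -0.456, 0.541]
wrist_force: [-0.8, 0.3, 0.1]
opening: 0.0551
```

{"method": "step_arm", "body": {"deltas": [[[0,0,0],[0,0,0]],[[0,0,0],[0,0,0]],[[0,0,0],[0,0,0]],[[0,0,0],[0,0,0]],[[0,0,0],[0,0,0]],[[0,0,0],[0,0,0]]], "gripper": 1.0, "grip_force": 30}}

```text
clock: 4.18
tcp_pos: [0.4805, -0.1547, 0.0287]
tcp_rot: [-0.541, 0.456, -0.456, 0.541]
wrist_force: [-0.6, -0.2, 5.1]
opening: 0.0194
```

```bash
python3 - <<'E'
from h import *
st()
E
```

```text
t 4.17 tcp [ 0.4805 -0.1547  0.0287] 
x [ 0.17  -0.985  0.   ] y [ 0. -0. -1.] z [0.985 0.17  0.   ] 
F [-0.62 -0.23  5.12] M [ 0.06  0.17 -0.03] open 0.0194 q [-0.45  0.51  1.91  0.    0.72  0.95]
```

{"method": "step_arm", "body": {"deltas": [[[0,-0.2,0],[0,0,0]],[[0,-0.6,0],[0,0,0]],[[0,-0.6,0],[0,0,0]],[[0,-0.6,0],[0,0,0]],[[0,-0.6,0],[0,0.66,0]],[[0,0,0],[0,0.66,0]],[[0,0,0],[0,0,0]],[[0,0,0],[0,0,0]],[[0,0,0],[0,0,0]]]}}

```text
clock: 5.3
tcp_pos: [0.4799, -0.1544, 0.184]
tcp_rot: [0.508, -0.492, 0.491, -0.508]
wrist_force: [0.4, -0.7, -1.0]
opening: 0.019
```

```bash
python3 - <<'E'
from h import *
plan((.539,.1022,.185),-88.2)
E
```

```text
t 5.3 tcp [ 0.4799 -0.1544  0.184 ] 
x [ 0.033 -0.999 -0.001] y [-0.001  0.001 -1.   ] z [ 0.999  0.033 -0.001] 
F [ 0.35 -0.71 -1.01] M [-0.   -0.01 -0.  ] open 0.019 q [-0.45  0.27  1.77  0.    1.1   1.09]
shift first: units [-4.242 -0.016  1.126] |d| mm 263.3
turn units [ 0.012  0.017 -0.007]  shift after turn [-4.243 -0.017  1.119]
```

{"method": "step_arm", "body": {"deltas": [[[-0.6,0,0.16],[0,0,0]],[[-0.8,0,0.2],[0,0,0]],[[-0.8,0,0.2],[0,0,0]],[[-0.8,0,0.2],[0,0,0]],[[-0.8,0,0.2],[0,0,0]],[[-0.44,0,0.16],[0,0,0]],[[0,0,0],[0,0,0]],[[0,0,0],[0,0,0]],[[0,0,0],[0,0,0]],[[0,0,0],[0,0,0]]]}}

```text
clock: 6.55
tcp_pos: [0.5391, 0.1009, 0.1845]
tcp_rot: [0.508, -0.492, 0.492, -0.508]
wrist_force: [-0.0, -0.2, -1.4]
opening: 0.0195
```

```bash
python3 - <<'E'
from h import *
p,d=capture('side'); crop(p,200,110,360,230,5,'pics/s3.png')
p,d=capture('top'); crop(p,160,150,320,270,5,'pics/t3.png')
plan((.539,.1022,.085),-88.2)
for b in blobs(capture('side')[0],'orange',15):
    print(np.argwhere(b)[:,::-1].mean(0),b.sum())
E
```

```text
t 6.65 tcp [0.5393 0.1011 0.1846] 
x [ 0.031 -1.    -0.   ] y [-0.  0. -1.] z [ 1.     0.031 -0.   ] 
F [-0.05 -1.08 -0.97] M [ 0.01  0.02 -0.02] open 0.0192 q [0.06 0.33 1.68 0.   1.13 1.6 ]
shift first: units [-0.018  1.66  -0.004] |d| mm 99.6
turn units [ 0. -0. -0.]  shift after turn [-0.018  1.66  -0.004]
[461.09726523  71.19725404] 26803
[268.33333333 167.14942529] 174
[237.02857143 191.82857143] 35
```

View pics/s3.png

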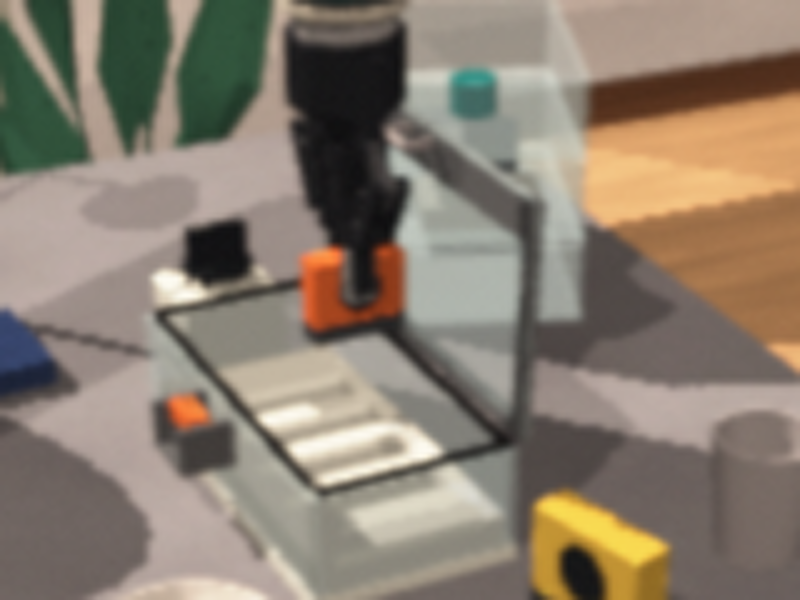

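View pics/t3.png

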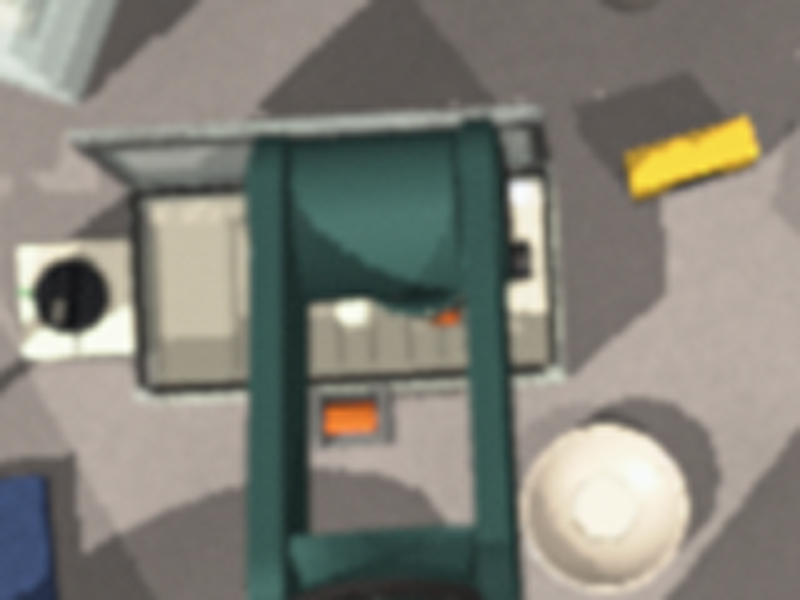

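{"method": "step_arm", "body": {"deltas": [[[-0.02,0.4,0],[0,0,0]],[[0,0.5,0],[0,0,0]],[[0,0.5,0],[0,0,0]],[[0,0.26,0],[0,0,0]],[[0,0,0],[0,0,0]],[[0,0,0],[0,0,0]],[[0,0,0],[0,0,0]]]}}

```text
clock: 7.58
tcp_pos: [0.5403, 0.1031, 0.0861]
tcp_rot: [-0.507, 0.491, -0.492, 0.509]
wrist_force: [-0.3, -0.1, -0.4]
opening: 0.0194
```

```bash
python3 - <<'E'
from h import *
p,d=capture('side'); crop(p,220,130,320,230,6,'pics/s4.png')
plan((.539,.1022,.065),-88.2)
E
```

```text
t 7.62 tcp [0.5401 0.1031 0.086 ] 
x [ 0.032 -0.999 -0.   ] y [ 0.002  0.    -1.   ] z [0.999 0.032 0.002] 
F [ 0.49 -0.38 -0.93] M [ 0.03 -0.04  0.04] open 0.0193 q [0.06 0.46 1.77 0.   0.91 1.6 ]
shift first: units [ 0.014  0.349 -0.019] |d| mm 21.0
turn units [-0.019  0.01  -0.002]  shift after turn [ 0.014  0.349 -0.019]
```

View pics/s4.png

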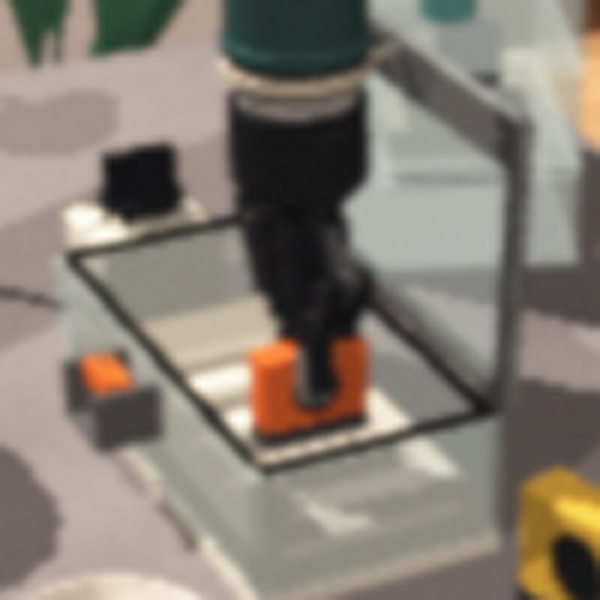

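{"method": "step_arm", "body": {"deltas": [[[0.01,0.2,0],[0,0,0]],[[0,0.15,0],[0,0,0]],[[0,0,0],[0,0,0]],[[0,0.1,0],[0,0,0]],[[0,0.08,0],[0,0,0]],[[0,0,0],[0,0,0]],[[0,0,0],[0,0,0]]]}}

```text
clock: 8.5
tcp_pos: [0.5394, 0.1024, 0.0532]
tcp_rot: [-0.508, 0.492, -0.492, 0.508]
wrist_force: [-0.0, -0.6, -0.9]
opening: 0.0194
```

{"method": "step_arm", "body": {"deltas": [[[0,0.05,0],[0,0,0]],[[0,0.05,0],[0,0,0]],[[0,0,0],[0,0,0]],[[0,0,0],[0,0,0]]]}}

```text
clock: 9.0
tcp_pos: [0.5393, 0.1024, 0.0471]
tcp_rot: [0.508, -0.492, 0.492, -0.508]
wrist_force: [0.6, 0.8, -1.6]
opening: 0.0196
```

```bash
python3 - <<'E'
from h import *
p,d=capture('side'); crop(p,220,130,320,230,6,'pics/s5.png')
plan((.539,.1022,.04),-88.2)
E
```

```text
t 9.05 tcp [0.5393 0.1024 0.0472] 
x [ 0.032 -0.999 -0.   ] y [ 0.  0. -1.] z [0.999 0.032 0.   ] 
F [-0.16  0.88 -1.34] M [ 0.02 -0.03 -0.06] open 0.0193 q [0.06 0.52 1.8  0.   0.82 1.6 ]
shift first: units [ 0.004  0.119 -0.006] |d| mm 7.2
turn units [-0.001  0.01  -0.001]  shift after turn [ 0.004  0.119 -0.006]
```

View pics/s5.png

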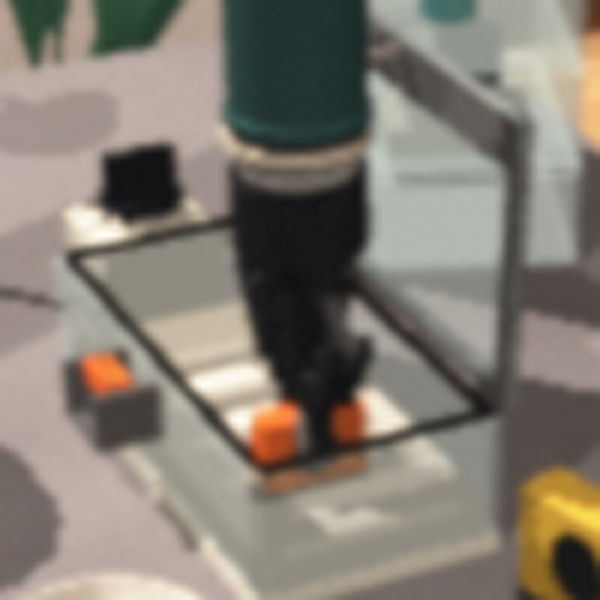

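{"method": "step_arm", "body": {"deltas": [[[0,0.05,0],[0,0,0]],[[0,0.05,0],[0,0,0]],[[0,0.03,0],[0,0,0]],[[0,0,0],[0,0,0]],[[0,0,0],[0,0,0]]]}}

```text
clock: 9.68
tcp_pos: [0.5393, 0.1024, 0.0393]
tcp_rot: [-0.508, 0.492, -0.492, 0.508]
wrist_force: [-0.1, 0.2, -1.2]
opening: 0.0196
```

{"method": "step_arm", "body": {"deltas": [[[0,0,0],[0,0,0]],[[0,0,0],[0,0,0]],[[0,0,0],[0,0,0]],[[0,-0.3,0],[0,0,0]],[[0,-0.6,0],[0,0,0]],[[0,-0.7,0],[0,0,0]],[[0,-0.8,0],[0,0,0]],[[0,0,0],[0,0,0]]], "gripper": 0.55}}

```text
clock: 10.68
tcp_pos: [0.5423, 0.1026, 0.1874]
tcp_rot: [-0.506, 0.49, -0.494, 0.51]
wrist_force: [0.7, 0.3, 0.2]
opening: 0.0386
```

```bash
python3 - <<'E'
from h import *
p,d=capture('side'); crop(p,200,110,400,290,4,'pics/s6.png'); np.savez('pics/s6.npz',p=p,d=d)
C=cloud('side',d)
for col in('orange','yellow','green'):
    for b in blobs(p,col,15):
        q=C[b]; print(col,np.argwhere(b)[:,::-1].mean(0).round(),q.mean(0).round(3),np.percentile(q[:,2],[5,95]).round(3))
plan((.597,-.173,.2),-104)
E
```

```text
orange [461.  71.] [2.511 1.245 0.094] [-0.551  0.569]
orange [237. 192.] [0.447 0.177 0.081] [0.072 0.085]
orange [270. 202.] [0.536 0.097 0.062] [0.054 0.066]
yellow [322. 231.] [ 0.615 -0.116  0.053] [0.013 0.079]
yellow [320. 269.] [ 0.536 -0.247  0.03 ] [0.01  0.042]
green [350. 279.] [ 0.581 -0.327  0.042] [0.017 0.055]
t 10.72 tcp [0.5407 0.1025 0.1852] 
x [ 0.032 -0.999 -0.   ] y [ 0.004  0.    -1.   ] z [0.999 0.032 0.004] 
F [ 0.33 -0.09 -1.24] M [ 0.02  0.04 -0.01] open 0.0383 q [0.06 0.33 1.68 0.   1.13 1.6 ]
shift first: units [ 4.619 -0.244  0.79 ] |d| mm 281.6
turn units [-0.042  2.643 -0.008]  shift after turn [ 4.228 -0.246  2.021]
```

View pics/s6.png

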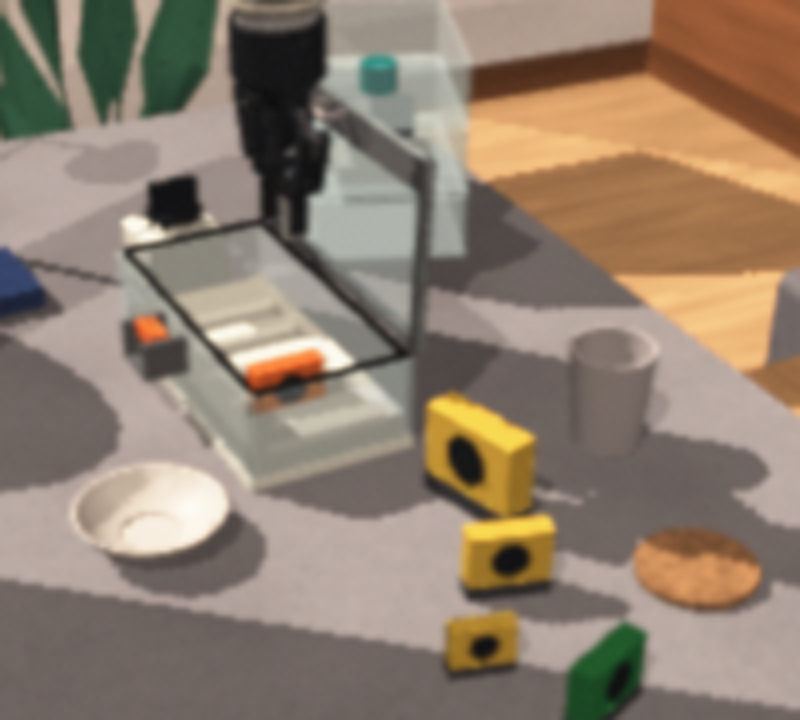

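Orange is seated (side pixel (270,202), top at 66 mm). I now re-measure the yellow and green cases.

```bash
python3 - <<'E'
from h import *
p,d=capture('top'); meas(p,d,('yellow','green'))
b=[b for b in blobs(p,'yellow') if abs(np.argwhere(b)[:,1].mean()-327)<8][0]
u=np.argwhere(b)[:,::-1]; W=onz('top',u,.056)[:,:2]; w,v=np.linalg.eigh(np.cov(W.T)); print('pca',np.degrees(np.arctan2(v[1,1],v[0,1]))%180, np.sqrt(12*w))
b=blobs(p,'green')[0];u=np.argwhere(b)[:,::-1]; W=onz('top',u,.056)[:,:2]; w,v=np.linalg.eigh(np.cov(W.T)); print('pca',np.degrees(np.arctan2(v[1,1],v[0,1]))%180, np.sqrt(12*w))
crop(p,285,155,385,240,7,'pics/t6.png')
E
```

```text
yellow pix [297.7 181. ] n 252 ctr@z [ 0.6328 -0.0699] mean [ 0.6328 -0.0693] sz [0.035 0.096] long ang 106.6 depthz [0.048 0.079 0.085]
yellow pix [326.8 190.4] n 117 ctr@z [ 0.5976 -0.173 ] mean [ 0.5974 -0.1729] sz [0.023 0.067] long ang 165.8 depthz [0.005 0.055 0.06 ]
yellow pix [346.5 206.9] n 57 ctr@z [ 0.5365 -0.2419] mean [ 0.5367 -0.2418] sz [0.015 0.045] long ang 169.1 depthz [0.029 0.041 0.047]
green pix [366.9 191.9] n 88 ctr@z [ 0.5896 -0.3161] mean [ 0.5893 -0.3162] sz [0.056 0.02 ] long ang 22.8 depthz [0.05  0.056 0.06 ]
pca 164.73658916921335 [0.02256156 0.06680525]
pca 23.91576532124509 [0.02017491 0.05634539]
```

View pics/t6.png

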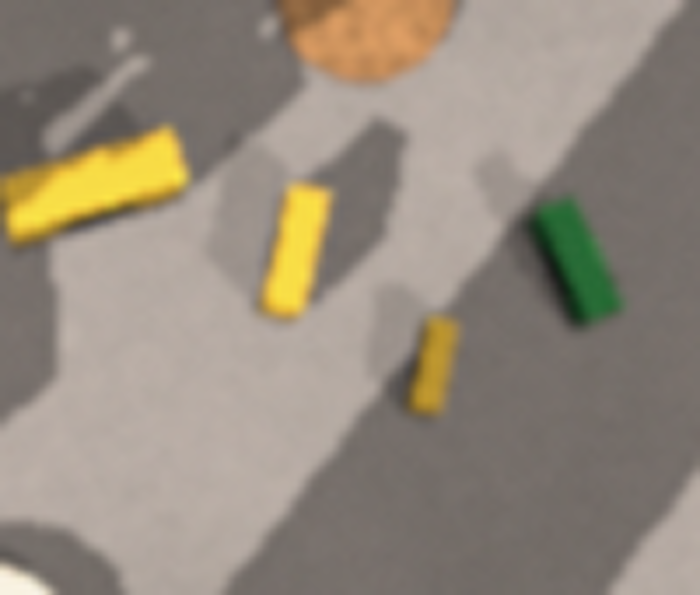

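```bash
python3 - <<'E'
from h import *
plan((.599,-.1745,.185),-104.7)
E
```

```text
t 10.78 tcp [0.5393 0.1024 0.1836] 
x [ 0.032 -0.999 -0.   ] y [ 0.001  0.    -1.   ] z [0.999 0.032 0.001] 
F [-0.45  0.04  0.1 ] M [0.04 0.   0.01] open 0.0387 q [0.06 0.33 1.68 0.   1.13 1.6 ]
shift first: units [ 4.645 -0.023  0.845] |d| mm 283.3
turn units [-9.00e-03  2.76e+00 -2.00e-03]  shift after turn [ 4.211 -0.023  2.133]
```

{"method": "step_arm", "body": {"deltas": [[[0.6,0,0.1],[0,0,0]],[[0.9,0,0.17],[0,0,0]],[[0.9,0,0.17],[0,0,0]],[[0.9,0,0.17],[0,0,0]],[[0.9,0,0.17],[0,0,0]],[[0.44,0,0.07],[0,0.69,0]],[[0,0,0],[0,0.69,0]],[[0,0,0],[0,0.69,0]],[[0,0,0],[0,0.69,0]],[[0,0,0],[0,0,0]]], "gripper": 0.46}}

```text
clock: 12.02
tcp_pos: [0.5983, -0.1732, 0.182]
tcp_rot: [-0.432, 0.561, -0.559, 0.431]
wrist_force: [-0.3, -0.3, 0.3]
opening: 0.0461
```

{"method": "step_arm", "body": {"deltas": [[[0,0.6,0],[0,0,0]],[[0,0.6,0],[0,0,0]],[[0,0.6,0],[0,0,0]],[[0,0,0],[0,0,0]],[[0,0,0],[0,0,0]],[[0,0,0],[0,0,0]]]}}

```text
clock: 12.78
tcp_pos: [0.6005, -0.1746, 0.077]
tcp_rot: [0.431, -0.559, 0.561, -0.433]
wrist_force: [0.7, -0.5, -0.5]
opening: 0.0459
```

```bash
python3 - <<'E'
from h import *
plan((.599,-.1745,.03),-104.7)
p,d=capture('side'); crop(p,250,180,390,285,5.5,'pics/s7.png')
E
```

```text
t 12.78 tcp [ 0.6005 -0.1746  0.077 ] 
x [-0.254 -0.967  0.   ] y [ 0.003 -0.001 -1.   ] z [ 0.967 -0.254  0.003] 
F [ 0.66 -0.48 -0.49] M [ 0.03 -0.   -0.04] open 0.0459 q [-0.39  0.56  1.61  0.    0.98  1.43]
shift first: units [ 0.005  0.784 -0.027] |d| mm 47.1
turn units [-0.027  0.002  0.003]  shift after turn [ 0.005  0.784 -0.025]
```

View pics/s7.png

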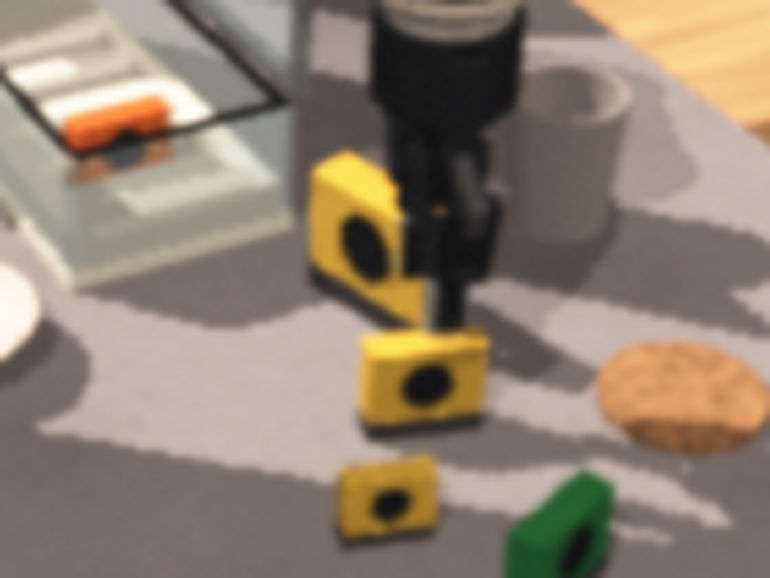

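```bash
python3 - <<'E'
from h import *
t=np.array([.6005,-.1746,0]);x=np.array([-.254,-.967,0])
for z in(.077,.087): 
  for s in(.023,.03,-.023): print(z,s,((proj('side',t+s*x+[0,0,z])-[250,180])*5.5).round())
c=np.array([.599,-.1745,0]);l=np.array([.967,-.254,0])
for a in(-32,0,32):
  for b in(-10,10): print('top',a,b,((proj('side',c+l*a/1000+x*b/1000+[0,0,.056])-[250,180])*5.5).round())
E
```

```text
0.077 0.023 [[442. 331.]]
0.077 0.03 [[446. 339.]]
0.077 -0.023 [[419. 281.]]
0.087 0.023 [[443. 315.]]
0.087 0.03 [[447. 322.]]
0.087 -0.023 [[420. 265.]]
top -32 -10 [[361. 334.]]
top -32 10 [[371. 357.]]
top 0 -10 [[420. 328.]]
top 0 10 [[430. 350.]]
top 32 -10 [[479. 322.]]
top 32 10 [[490. 344.]]
```

{"method": "step_arm", "body": {"deltas": [[[0,0.3,-0.02],[0,0,0]],[[0,0.3,0],[0,0,0]],[[0,0.18,0],[0,0,0]],[[0,0,0],[0,0,0]],[[0,0,0],[0,0,0]]]}}

```text
clock: 13.45
tcp_pos: [0.5983, -0.174, 0.0285]
tcp_rot: [0.432, -0.56, 0.56, -0.432]
wrist_force: [0.0, 0.9, -0.2]
opening: 0.0461
```

{"method": "step_arm", "body": {"deltas": [[[0,0,0],[0,0,0]],[[0,0,0],[0,0,0]],[[0,0,0],[0,0,0]],[[0,0,0],[0,0,0]],[[0,0,0],[0,0,0]],[[0,0,0],[0,0,0]]], "gripper": 1.0}}

```text
clock: 14.2
tcp_pos: [0.5986, -0.174, 0.029]
tcp_rot: [0.432, -0.56, 0.56, -0.432]
wrist_force: [0.8, 0.4, 6.1]
opening: 0.0194
```

{"method": "step_arm", "body": {"deltas": [[[0,-0.2,0],[0,0,0]],[[0,-0.6,0],[0,0,0]],[[0,-0.6,0],[0,0,0]],[[0,-0.6,0],[0,0,0]],[[0,-0.6,0],[0,-0.69,0]],[[0,0,0],[0,-0.69,0]],[[0,0,0],[0,-0.69,0]],[[0,0,0],[0,-0.69,0]],[[0,0,0],[0,0,0]],[[0,0,0],[0,0,0]]]}}

```text
clock: 15.45
tcp_pos: [0.5979, -0.1738, 0.1845]
tcp_rot: [0.508, -0.492, 0.492, -0.508]
wrist_force: [0.3, 0.7, -1.6]
opening: 0.0195
```

```bash
python3 - <<'E'
from h import *
# slot1
plan((.536,.152,.185),-88.2)
E
```

```text
t 15.45 tcp [ 0.5979 -0.1738  0.1845] 
x [ 0.031 -1.    -0.   ] y [-0.  0. -1.] z [ 1.     0.031 -0.   ] 
F [ 0.26  0.69 -1.63] M [ 0.01 -0.07  0.1 ] open 0.0195 q [-0.39  0.43  1.51  0.    1.19  1.15]
shift first: units [-5.459 -0.006 -0.862] |d| mm 331.6
turn units [ 0.004 -0.004 -0.003]  shift after turn [-5.46  -0.008 -0.86 ]
```

{"method": "step_arm", "body": {"deltas": [[[-0.5,0,-0.07],[0,0,0]],[[-0.83,0,-0.11],[0,0,0]],[[-0.83,0,-0.11],[0,0,0]],[[-0.83,0,-0.11],[0,0,0]],[[-0.83,0,-0.11],[0,0,0]],[[-0.83,0,-0.11],[0,0,0]],[[-0.83,0,-0.11],[0,0,0]],[[-0.83,0,-0.13],[0,0,0]],[[0,0,0],[0,0,0]],[[0,0,0],[0,0,0]]]}}

```text
clock: 16.7
tcp_pos: [0.5342, 0.2026, 0.1845]
tcp_rot: [0.508, -0.492, 0.492, -0.508]
wrist_force: [1.0, -0.3, -0.7]
opening: 0.0191
```

```bash
python3 - <<'E'
from h import *
plan((.536,.2022,.085),-88.2)
E
```

```text
t 16.7 tcp [0.5342 0.2026 0.1845] 
x [ 0.033 -0.999  0.001] y [-0.    -0.001 -1.   ] z [ 0.999  0.033 -0.   ] 
F [ 0.96 -0.35 -0.66] M [-0.03 -0.01  0.02] open 0.0191 q [ 0.24  0.36  1.63 -0.    1.15  1.78]
shift first: units [0.007 1.659 0.029] |d| mm 99.5
turn units [0.001 0.013 0.005]  shift after turn [0.008 1.659 0.029]
```

{"method": "step_arm", "body": {"deltas": [[[0,0.4,0],[0,0,0]],[[0,0.5,0],[0,0,0]],[[0,0.5,0],[0,0,0]],[[0,0.4,0],[0,0,0]],[[0,0.15,0],[0,0,0]],[[0,0,0],[0,0,0]],[[0,0,0],[0,0,0]],[[0,0,0],[0,0,0]]]}}

```text
clock: 17.7
tcp_pos: [0.5351, 0.203, 0.0686]
tcp_rot: [-0.507, 0.492, -0.492, 0.509]
wrist_force: [0.1, -0.5, -0.7]
opening: 0.0195
```

```bash
python3 - <<'E'
from h import *
plan((.536,.2022,.04),-88.2)
p,d=capture('side'); crop(p,220,130,320,230,6,'pics/s8.png')
E
```

```text
t 17.7 tcp [0.5351 0.203  0.0686] 
x [ 0.032 -0.999 -0.001] y [ 0.002  0.001 -1.   ] z [0.999 0.032 0.002] 
F [ 0.14 -0.54 -0.68] M [0.01 0.03 0.05] open 0.0195 q [0.24 0.51 1.73 0.   0.89 1.78]
shift first: units [0.014 0.476 0.014] |d| mm 28.6
turn units [-0.018  0.009 -0.005]  shift after turn [0.013 0.476 0.015]
```

View pics/s8.png

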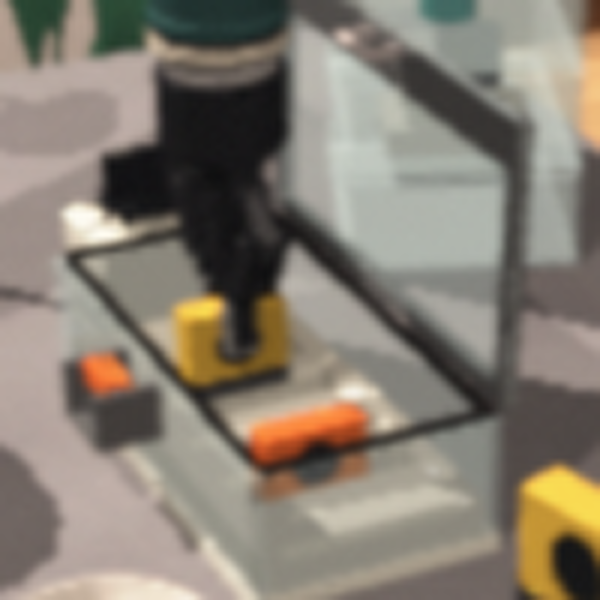

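{"method": "step_arm", "body": {"deltas": [[[0.01,0.12,0],[0,0,0]],[[0,0.1,0],[0,0,0]],[[0,0.1,0],[0,0,0]],[[0,0.05,0],[0,0,0]],[[0,0,0],[0,0,0]],[[0,0,0],[0,0,0]]]}}

```text
clock: 18.5
tcp_pos: [0.5345, 0.2023, 0.0454]
tcp_rot: [-0.508, 0.492, -0.492, 0.508]
wrist_force: [-0.3, 0.9, -0.7]
opening: 0.0197
```

{"method": "step_arm", "body": {"deltas": [[[0,0.05,0],[0,0,0]],[[0,0.05,0],[0,0,0]],[[0,0.02,0],[0,0,0]],[[0,0,0],[0,0,0]],[[0,0,0],[0,0,0]]]}}

```text
clock: 19.12
tcp_pos: [0.5343, 0.2023, 0.039]
tcp_rot: [-0.508, 0.492, -0.492, 0.508]
wrist_force: [-2.1, -1.0, 8.1]
opening: 0.02
```

{"method": "step_arm", "body": {"deltas": [[[0,0,0],[0,0,0]],[[0,0,0],[0,0,0]],[[0,0,0],[0,0,0]],[[0,-0.3,0],[0,0,0]],[[0,-0.6,0],[0,0,0]],[[0,-0.7,0],[0,0,0]],[[0,-0.85,0],[0,0,0]],[[0,0,0],[0,0,0]]], "gripper": 0.55}}

```text
clock: 20.12
tcp_pos: [0.5375, 0.203, 0.1894]
tcp_rot: [-0.505, 0.49, -0.493, 0.511]
wrist_force: [0.4, -0.2, 0.1]
opening: 0.0384
```

```bash
python3 - <<'E'
from h import *
p,d=capture('side'); crop(p,200,110,400,290,4,'pics/s9.png')
C=cloud('side',d)
for col in('orange','yellow','green'):
    for b in blobs(p,col,15):
        q=C[b]; print(col,np.argwhere(b)[:,::-1].mean(0).round(),q.mean(0).round(3),np.percentile(q[:,2],[5,95]).round(3))
p,d=capture('top');meas(p,d,('green','yellow'))
plan((.5915,-.318,.185),-66.3)
E
```

```text
orange [461.  71.] [2.512 1.245 0.094] [-0.549  0.569]
orange [237. 192.] [0.447 0.177 0.081] [0.071 0.086]
orange [270. 202.] [0.536 0.097 0.062] [0.053 0.067]
yellow [259. 190.] [0.536 0.198 0.057] [0.033 0.065]
yellow [320. 222.] [ 0.631 -0.073  0.054] [0.015 0.08 ]
yellow [320. 269.] [ 0.53  -0.257  0.039] [0.01  0.042]
green [350. 279.] [ 0.581 -0.327  0.042] [0.017 0.055]
green pix [366.9 192. ] n 86 ctr@z [ 0.5895 -0.3159] mean [ 0.5892 -0.3163] sz [0.056 0.02 ] long ang 22.8 depthz [0.051 0.056 0.06 ]
yellow pix [297.4 180.9] n 259 ctr@z [ 0.6331 -0.0688] mean [ 0.6332 -0.0684] sz [0.037 0.097] long ang 106.6 depthz [0.051 0.079 0.085]
yellow pix [346.5 206.9] n 57 ctr@z [ 0.5365 -0.2419] mean [ 0.5367 -0.2418] sz [0.015 0.045] long ang 169.1 depthz [0.033 0.042 0.046]
t 20.23 tcp [0.5344 0.2023 0.1854] 
x [ 0.032 -0.999 -0.   ] y [ 0.001  0.    -1.   ] z [0.999 0.032 0.001] 
F [ 0.05 -0.37 -0.24] M [-0.04  0.01 -0.05] open 0.0382 q [0.24 0.36 1.63 0.   1.15 1.78]
shift first: units [8.697e+00 5.000e-03 6.700e-01] |d| mm 523.4
turn units [-1.000e-02 -3.641e+00 -1.000e-03]  shift after turn [ 8.322e+00  7.000e-03 -2.614e+00]
```

View pics/s9.png

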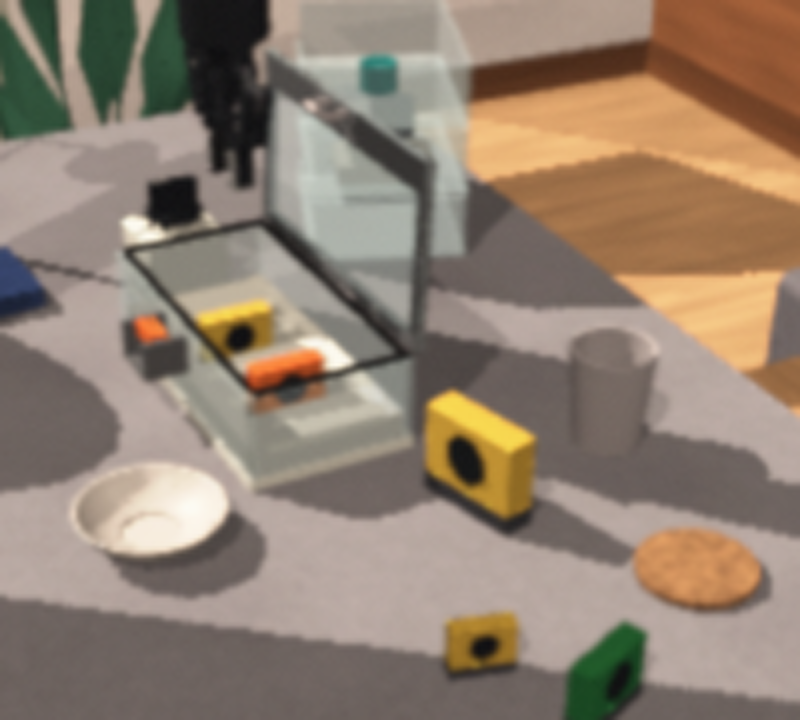

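The middle yellow case is seated at side pixel (259,190), and orange has not moved. Next is green.

{"method": "step_arm", "body": {"deltas": [[[0.7,0,0.06],[0,0,0]],[[0.95,0,0.07],[0,0,0]],[[0.95,0,0.07],[0,0,0]],[[0.95,0,0.07],[0,0,0]],[[0.95,0,0.07],[0,0,0]],[[0.95,0,0.07],[0,0,0]],[[0.95,0,0.07],[0,0,0]],[[0.95,0,0.07],[0,0,0]],[[0.95,0,0.07],[0,0,0]],[[0.4,0,0.05],[0,0,0]]], "gripper": 0.4}}

```text
clock: 21.48
tcp_pos: [0.5903, -0.321, 0.1827]
tcp_rot: [0.508, -0.493, 0.492, -0.507]
wrist_force: [-0.4, 0.8, 0.0]
opening: 0.0512
```

{"method": "step_arm", "body": {"deltas": [[[0,0,0],[0,-0.91,0]],[[0,0,0],[0,-0.91,0]],[[0,0,0],[0,-0.91,0]],[[0,0,0],[0,-0.91,0]],[[0,0,0],[0,0,0]],[[0,0,0],[0,0,0]],[[0,0,0],[0,0,0]]]}}

```text
clock: 22.35
tcp_pos: [0.5913, -0.3179, 0.1847]
tcp_rot: [-0.592, 0.387, -0.387, 0.592]
wrist_force: [0.7, -0.7, 0.7]
opening: 0.0512
```

```bash
python3 - <<'E'
from h import *
plan((.5905,-.318,.08),-66.3)
p,d=capture('side'); crop(p,270,200,410,305,5.5,'pics/s10.png')
c=np.array([.5905,-.318,0]);a=np.radians(23.3);l=np.array([np.cos(a),np.sin(a),0]);x=np.array([l[1],-l[0],0])
for q in(-32,0,32):
  for b in(-10,10): print('top',q,b,((proj('side',c+l*q/1000+x*b/1000+[0,0,.056])-[270,200])*5.5).round())
E
```

```text
t 22.35 tcp [ 0.5913 -0.3179  0.1847] 
x [ 0.401 -0.916 -0.001] y [-0.001  0.001 -1.   ] z [ 0.916  0.401 -0.   ] 
F [ 0.74 -0.75  0.71] M [-0.    0.02  0.04] open 0.0512 q [-0.6   0.5   1.4   0.    1.25  0.56]
shift first: units [-0.002  1.746 -0.012] |d| mm 104.7
turn units [ 0.003 -0.009 -0.007]  shift after turn [-0.003  1.746 -0.013]
top -32 -10 [[394. 418.]]
top -32 10 [[430. 437.]]
top 0 -10 [[433. 385.]]
top 0 10 [[468. 403.]]
top 32 -10 [[471. 353.]]
top 32 10 [[506. 370.]]
```

View pics/s10.png

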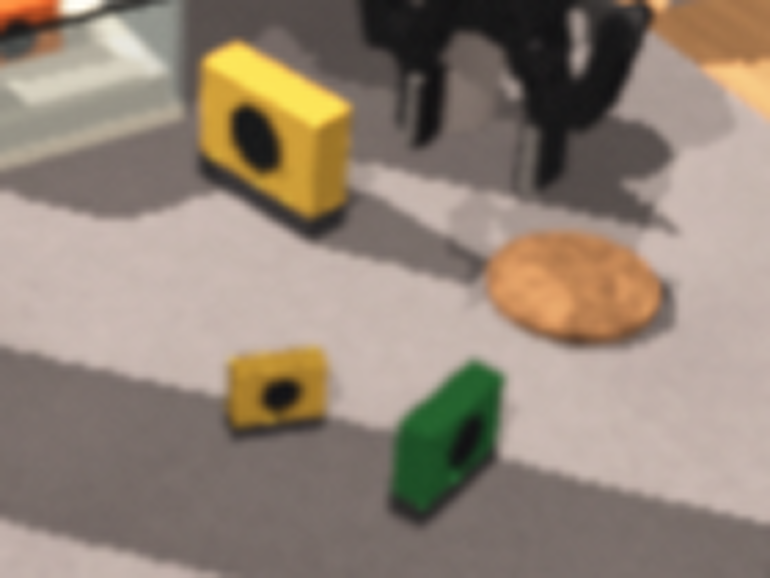

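{"method": "step_arm", "body": {"deltas": [[[0,0.6,0],[0,0,0]],[[0,0.6,0],[0,0,0]],[[0,0.55,0],[0,0,0]],[[0,0.3,0],[0,0,0]],[[0,0.3,0],[0,0,0]],[[0,0.24,0],[0,0,0]],[[0,0,0],[0,0,0]],[[0,0,0],[0,0,0]],[[0,0,0],[0,0,0]]]}}

```text
clock: 23.52
tcp_pos: [0.5921, -0.3186, 0.0307]
tcp_rot: [-0.592, 0.386, -0.387, 0.592]
wrist_force: [0.5, -0.0, -0.7]
opening: 0.0515
```

{"method": "step_arm", "body": {"deltas": [[[0,0,0],[0,0,0]],[[0,0,0],[0,0,0]],[[0,0,0],[0,0,0]],[[0,0,0],[0,0,0]],[[0,0,0],[0,0,0]],[[0,0,0],[0,0,0]]], "gripper": 1.0}}

```text
clock: 24.28
tcp_pos: [0.5918, -0.3185, 0.0302]
tcp_rot: [-0.592, 0.386, -0.387, 0.592]
wrist_force: [-0.5, 1.3, 5.8]
opening: 0.0193
```

{"method": "step_arm", "body": {"deltas": [[[0,-0.2,0],[0,0,0]],[[0,-0.6,0],[0,0,0]],[[0,-0.6,0],[0,0,0]],[[0,-0.6,0],[0,0,0]],[[0,-0.6,0],[0,0.91,0]],[[0,0,0],[0,0.91,0]],[[0,0,0],[0,0.91,0]],[[0,0,0],[0,0.91,0]],[[0,0,0],[0,0,0]],[[0,0,0],[0,0,0]]]}}

```text
clock: 25.52
tcp_pos: [0.5912, -0.3181, 0.1857]
tcp_rot: [-0.508, 0.492, -0.491, 0.508]
wrist_force: [0.1, 0.2, -0.9]
opening: 0.0196
```

```bash
python3 - <<'E'
from h import *
plan((.534,.252,.185),-88.2)
p,d=capture('side'); crop(p,270,150,410,305,4,'pics/s11.png')
E
```

```text
t 25.52 tcp [ 0.5912 -0.3181  0.1857] 
x [ 0.034 -0.999 -0.   ] y [-0.  0. -1.] z [ 0.999  0.034 -0.   ] 
F [ 0.11  0.15 -0.87] M [-0.02  0.04  0.  ] open 0.0196 q [-0.6   0.5   1.4   0.    1.25  0.94]
shift first: units [-9.528  0.015 -0.628] |d| mm 572.9
turn units [ 0.003  0.027 -0.003]  shift after turn [-9.526  0.012 -0.655]
```

View pics/s11.png

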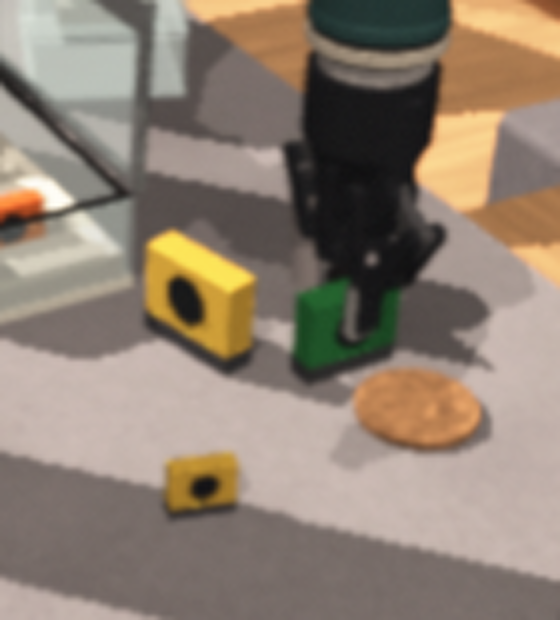

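{"method": "step_arm", "body": {"deltas": [[[-0.6,0,-0.05],[0,0,0]],[[-1.0,0,-0.06],[0,0,0]],[[-1.0,0,-0.06],[0,0,0]],[[-1.0,0,-0.06],[0,0,0]],[[-1.0,0,-0.06],[0,0,0]],[[-1.0,0,-0.06],[0,0,0]],[[-1.0,0,-0.06],[0,0,0]],[[-1.0,0,-0.06],[0,0,0]],[[-1.0,0,-0.06],[0,0,0]],[[-0.93,0,-0.1],[0,0.03,0]]]}}

```text
clock: 26.82
tcp_pos: [0.5349, 0.2542, 0.186]
tcp_rot: [-0.507, 0.492, -0.492, 0.508]
wrist_force: [0.2, -0.5, -1.1]
opening: 0.0198
```

{"method": "step_arm", "body": {"deltas": [[[0,0,0],[0,0,0]],[[0,0,0],[0,0,0]],[[0,0,0],[0,0,0]],[[0,0,0],[0,0,0]]]}}

```text
clock: 27.32
tcp_pos: [0.5354, 0.2507, 0.1858]
tcp_rot: [0.507, -0.493, 0.493, -0.507]
wrist_force: [0.4, 0.5, -0.8]
opening: 0.0194
```

```bash
python3 - <<'E'
from h import *
plan((.534,.2522,.065),-88.2)
E
```

```text
t 27.32 tcp [0.5354 0.2507 0.1858] 
x [ 0.027 -1.     0.   ] y [-0. -0. -1.] z [ 1.     0.027 -0.   ] 
F [ 0.43  0.47 -0.8 ] M [ 0.  0. -0.] open 0.0194 q [ 0.32  0.39  1.58 -0.    1.17  1.86]
shift first: units [-0.025  2.013 -0.023] |d| mm 120.8
turn units [ 0.001 -0.037  0.001]  shift after turn [-0.025  2.013 -0.023]
```

{"method": "step_arm", "body": {"deltas": [[[-0.025,0.4,-0.02],[0,-0.03,0]],[[0,0.5,0],[0,0,0]],[[0,0.5,0],[0,0,0]],[[0,0.4,0],[0,0,0]],[[0,0.21,0],[0,0,0]],[[0,0,0],[0,0,0]],[[0,0,0],[0,0,0]],[[0,0,0],[0,0,0]]]}}

```text
clock: 28.32
tcp_pos: [0.5347, 0.2538, 0.0662]
tcp_rot: [-0.507, 0.492, -0.492, 0.509]
wrist_force: [-0.4, -0.1, -0.1]
opening: 0.0197
```

```bash
python3 - <<'E'
from h import *
plan((.534,.2522,.04),-88.2)
p,d=capture('side'); crop(p,220,130,320,230,6,'pics/s12.png')
E
```

```text
t 28.32 tcp [0.5347 0.2538 0.0662] 
x [ 0.032 -0.999 -0.001] y [ 0.002  0.001 -1.   ] z [0.999 0.032 0.002] 
F [-0.36 -0.11 -0.06] M [-0.03  0.06  0.02] open 0.0197 q [0.33 0.54 1.69 0.   0.91 1.86]
shift first: units [ 0.026  0.437 -0.013] |d| mm 26.3
turn units [-0.018  0.009 -0.007]  shift after turn [ 0.026  0.437 -0.012]
```

View pics/s12.png

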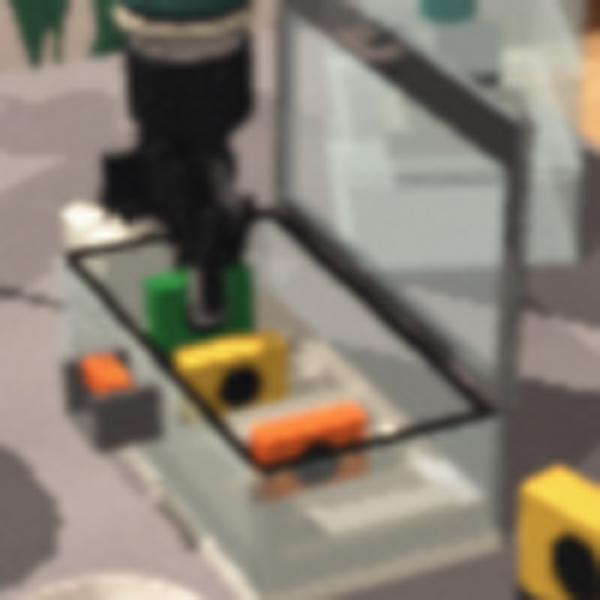

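{"method": "step_arm", "body": {"deltas": [[[0.015,0.12,0],[0,0,0]],[[0,0.1,0],[0,0,0]],[[0,0.1,0],[0,0,0]],[[0,0.05,0],[0,0,0]],[[0,0,0],[0,0,0]],[[0,0,0],[0,0,0]]]}}

```text
clock: 29.12
tcp_pos: [0.534, 0.2527, 0.043]
tcp_rot: [-0.508, 0.492, -0.492, 0.508]
wrist_force: [0.3, 0.1, 0.3]
opening: 0.0189
```

{"method": "step_arm", "body": {"deltas": [[[0,0.04,0],[0,0,0]],[[0,0.03,0],[0,0,0]],[[0,0,0],[0,0,0]],[[0,0,0],[0,0,0]]]}}

```text
clock: 29.62
tcp_pos: [0.5342, 0.2527, 0.0401]
tcp_rot: [-0.508, 0.492, -0.492, 0.508]
wrist_force: [-2.9, -2.3, 11.3]
opening: 0.0197
```

{"method": "step_arm", "body": {"deltas": [[[0,0,0],[0,0,0]],[[0,0,0],[0,0,0]],[[0,0,0],[0,0,0]],[[0,-0.3,0],[0,0,0]],[[0,-0.6,0],[0,0,0]],[[0,-0.8,0],[0,0,0]],[[0,-0.9,0],[0,0,0]],[[0,-0.9,0],[0,0,0]],[[0,-0.6,0],[0,0,0]],[[0,0,0],[0,0,0]]], "gripper": 0.55}}

```text
clock: 30.88
tcp_pos: [0.5359, 0.2534, 0.2898]
tcp_rot: [-0.505, 0.49, -0.493, 0.511]
wrist_force: [-0.8, 0.4, 0.1]
opening: 0.0383
```

```bash
python3 - <<'E'
from h import *
st()
p,d=capture('side'); crop(p,200,70,400,220,4,'pics/s13.png')
C=cloud('side',d)
for col in('orange','yellow','green'):
    for b in blobs(p,col,15):
        q=C[b]; print(col,np.argwhere(b)[:,::-1].mean(0).round(),q.mean(0).round(3),np.percentile(q[:,2],[5,95]).round(3))
p,d=capture('top'); crop(p,150,130,310,260,5,'pics/t13.png');np.savez('pics/t13.npz',p=p,d=d)
E
```

```text
t 30.88 tcp [0.5359 0.2534 0.2898] 
x [ 0.032 -0.999 -0.003] y [ 0.008  0.003 -1.   ] z [0.999 0.032 0.008] 
F [-0.79  0.4   0.09] M [ 0.02 -0.02  0.  ] open 0.0383 q [0.33 0.3  1.45 0.   1.38 1.86]
orange [461.  71.] [2.514 1.247 0.094] [-0.547  0.567]
orange [237. 192.] [0.447 0.177 0.081] [0.071 0.087]
orange [270. 202.] [0.531 0.086 0.069] [0.054 0.066]
yellow [259. 190.] [0.536 0.202 0.056] [0.036 0.066]
yellow [320. 222.] [ 0.63  -0.074  0.055] [0.01 0.08]
yellow [320. 269.] [ 0.533 -0.251  0.034] [0.01  0.041]
green [252. 184.] [0.527 0.247 0.061] [0.055 0.066]
```

View pics/s13.png

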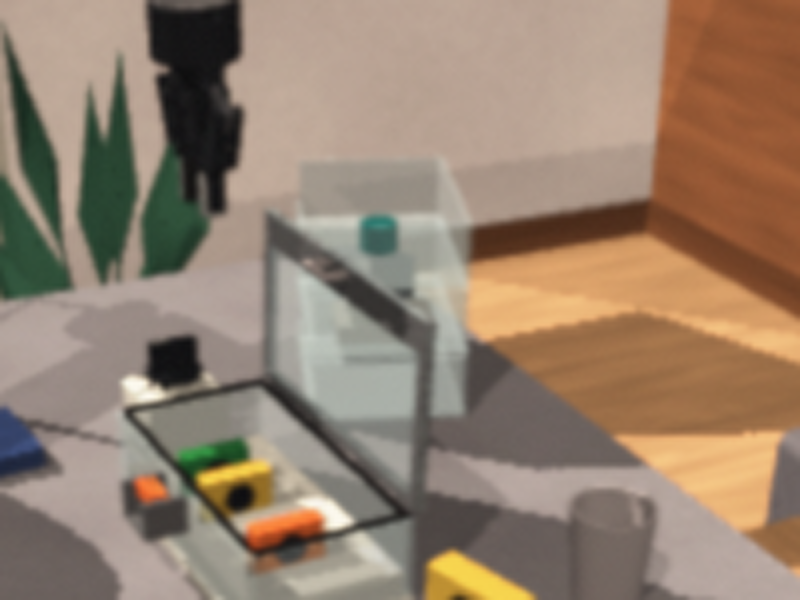

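View pics/t13.png

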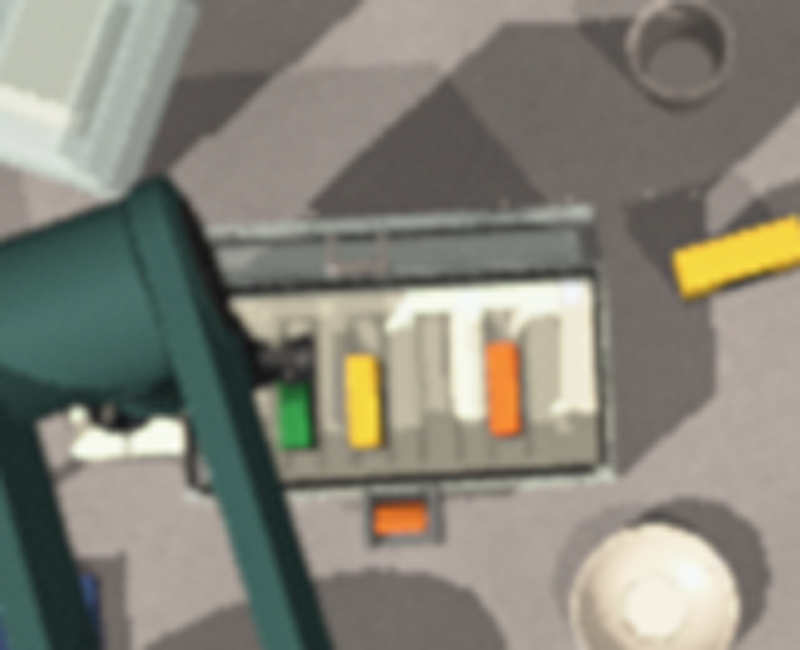

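All three cases are seated with tops at about 66 mm, and the lid is still open, close to upright. Next I move the closed fingers behind the lid.

```bash
python3 - <<'E'
from h import *
a=np.load('pics/t13.npz');C=cloud('top',a['d'])
for v in range(170,188): print(v,C[v,216:256:8,:][:, [0,2]].round(3).tolist())
plan((.675,.1815,.31),-88.2)
E
```

```text
170 [[0.687, -0.002], [0.687, -0.001], [0.685, 0.005], [0.685, 0.0], [0.686, -0.005]]
171 [[0.683, 0.001], [0.683, -0.003], [0.683, -0.008], [0.682, 0.0], [0.683, -0.009]]
172 [[0.679, 0.001], [0.68, -0.008], [0.679, -0.007], [0.638, 0.254], [0.637, 0.257]]
173 [[0.677, -0.006], [0.636, 0.256], [0.636, 0.254], [0.635, 0.258], [0.635, 0.25]]
174 [[0.633, 0.257], [0.632, 0.259], [0.632, 0.257], [0.632, 0.252], [0.631, 0.256]]
175 [[0.63, 0.255], [0.63, 0.255], [0.629, 0.253], [0.63, 0.249], [0.631, 0.239]]
176 [[0.627, 0.255], [0.628, 0.242], [0.628, 0.24], [0.629, 0.234], [0.63, 0.223]]
177 [[0.41, 1.725], [0.628, 0.225], [0.627, 0.222], [0.628, 0.213], [0.63, 0.196]]
178 [[0.621, 0.252], [0.627, 0.209], [0.627, 0.201], [0.628, 0.196], [0.628, 0.191]]
179 [[0.618, 0.25], [0.625, 0.194], [0.626, 0.186], [0.627, 0.175], [0.628, 0.168]]
180 [[0.614, 0.254], [0.625, 0.174], [0.625, 0.167], [0.626, 0.161], [0.626, 0.152]]
181 [[0.611, 0.256], [0.624, 0.153], [0.625, 0.148], [0.625, 0.14], [0.625, 0.135]]
182 [[0.609, 0.248], [0.607, 0.254], [0.625, 0.119], [0.624, 0.12], [0.625, 0.115]]
183 [[0.605, 0.249], [0.605, 0.247], [0.623, 0.108], [0.623, 0.103], [0.623, 0.097]]
184 [[0.602, 0.252], [0.621, 0.102], [0.622, 0.088], [0.622, 0.083], [0.621, 0.086]]
185 [[0.62, 0.084], [0.619, 0.09], [0.619, 0.083], [0.618, 0.085], [0.619, 0.079]]
186 [[0.616, 0.089], [0.616, 0.084], [0.614, 0.093], [0.615, 0.081], [0.618, 0.059]]
187 [[0.613, 0.086], [0.615, 0.063], [0.615, 0.055], [0.616, 0.044], [0.617, 0.039]]
t 30.98 tcp [0.5337 0.2526 0.2855] 
x [ 0.032 -0.999 -0.   ] y [ 0.001  0.    -1.   ] z [0.999 0.032 0.001] 
F [-0.41  0.13 -0.48] M [-0.04 -0.    0.06] open 0.0386 q [0.33 0.3  1.46 0.   1.38 1.86]
shift first: units [ 1.26  -0.406  2.316] |d| mm 160.1
turn units [-0.009  0.01  -0.004]  shift after turn [ 1.258 -0.408  2.317]
```

{"method": "step_arm", "body": {"deltas": [[[0,-0.5,0],[0,0,0]],[[0.3,-0.1,0.5],[0,0,0]],[[0.4,0,0.6],[0,0,0]],[[0.4,0,0.6],[0,0,0]],[[0.16,0,0.6],[0,0,0]],[[0,0,0],[0,0,0]],[[0,0,0],[0,0,0]],[[0,0,0],[0,0,0]]], "gripper": 1.0}}

```text
clock: 31.98
tcp_pos: [0.6729, 0.1821, 0.3204]
tcp_rot: [0.509, -0.492, 0.491, -0.508]
wrist_force: [0.5, 0.7, -0.5]
opening: 0.0003
```

```bash
python3 - <<'E'
from h import *
p,d=capture('side'); crop(p,200,70,400,220,4,'pics/s14.png')
plan((.675,.1815,.225),-88.2)
E
```

```text
t 32.02 tcp [0.6731 0.1821 0.3207] 
x [ 0.033 -0.999 -0.   ] y [-0.001  0.    -1.   ] z [ 0.999  0.033 -0.001] 
F [0.16 0.37 0.96] M [ 0.   -0.05  0.03] open -0.0005 q [0.17 0.45 1.15 0.   1.54 1.7 ]
shift first: units [0.012 1.595 0.033] |d| mm 95.7
turn units [ 0.008  0.018 -0.001]  shift after turn [0.011 1.595 0.031]
```

View pics/s14.png

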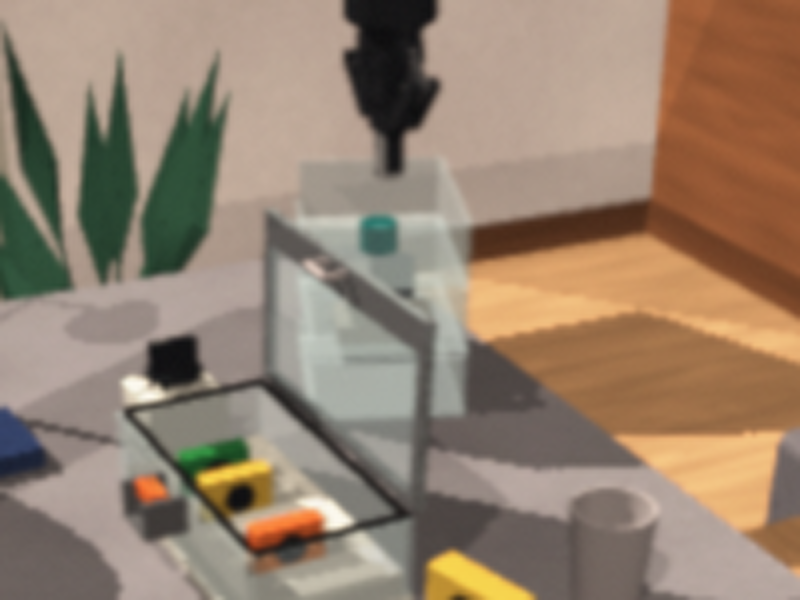

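{"method": "step_arm", "body": {"deltas": [[[0,0.5,0.02],[0,0,0]],[[0,0.5,0],[0,0,0]],[[0,0.47,0],[0,0,0]],[[0,0,0],[0,0,0]],[[0,0,0],[0,0,0]],[[0,0,-0.2],[0,0,0]],[[0,0,-0.2],[0,0,0]],[[0,0,-0.2],[0,0,0]],[[0,0,0],[0,0,0]]]}}

```text
clock: 33.15
tcp_pos: [0.6384, 0.1805, 0.2332]
tcp_rot: [-0.508, 0.492, -0.492, 0.508]
wrist_force: [0.3, 0.8, 0.1]
opening: -0.0004
```

```bash
python3 - <<'E'
from h import *
p,d=capture('side'); crop(p,200,70,400,220,4,'pics/s15.png')
st()
E
```

```text
t 33.2 tcp [0.6389 0.1805 0.233 ] 
x [ 0.033 -0.999 -0.   ] y [ 0.  0. -1.] z [0.999 0.033 0.   ] 
F [-0.28  0.27  0.34] M [ 0.01 -0.    0.06] open 0.0001 q [0.17 0.45 1.36 0.   1.33 1.71]
```

View pics/s15.png

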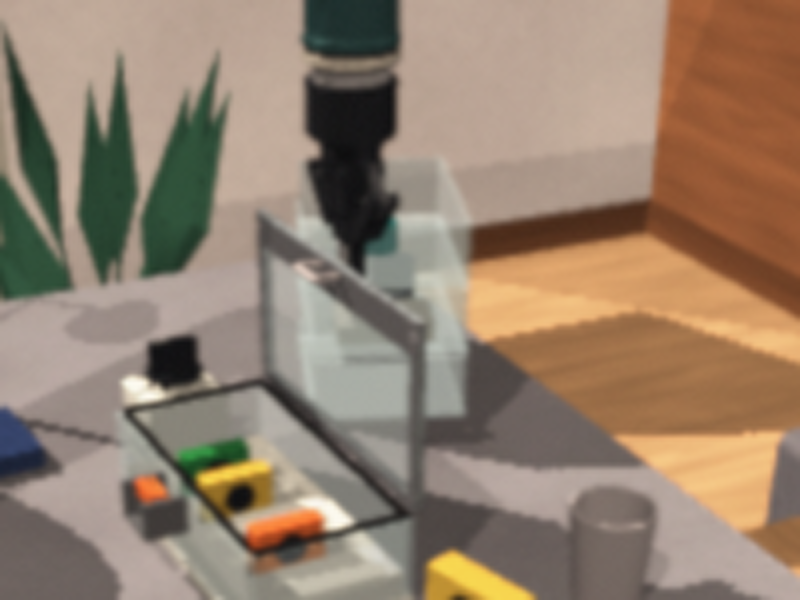

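{"method": "step_arm", "body": {"deltas": [[[0,0,-0.2],[0,0,0]],[[0,0,-0.21],[0,0,0]],[[0,0.04,-0.24],[0,0,0]],[[0,0.06,-0.23],[0,0,0]],[[0,0.09,-0.22],[0,0,0]],[[0,0.11,-0.22],[0,0,0]],[[0,0.13,-0.2],[0,0,0]],[[0,0.15,-0.2],[0,0,0]],[[0,0,0],[0,0,0]]]}}

```text
clock: 34.33
tcp_pos: [0.5341, 0.177, 0.1965]
tcp_rot: [0.509, -0.493, 0.491, -0.507]
wrist_force: [0.7, 1.0, 0.4]
opening: 0.0002
```

```bash
python3 - <<'E'
from h import *
p,d=capture('side'); crop(p,200,70,400,220,4,'pics/s16.png')
st()
E
```

```text
t 34.38 tcp [0.5353 0.1771 0.197 ] 
x [ 0.033 -0.999  0.   ] y [-0.002 -0.    -1.   ] z [ 0.999  0.033 -0.002] 
F [-0.28  0.88 -0.1 ] M [-0.02 -0.03  0.02] open 0.0004 q [0.2  0.34 1.63 0.   1.17 1.73]
```

View pics/s16.png

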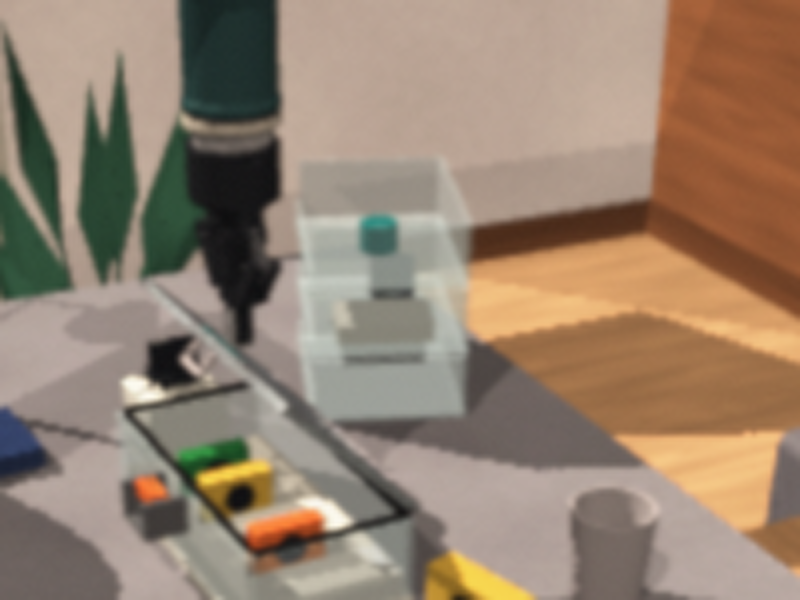

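{"method": "step_arm", "body": {"deltas": [[[0,0.15,-0.17],[0,0,0]],[[0,0.17,-0.16],[0,0,0]],[[0,0.2,-0.14],[0,0,0]],[[0,0.21,-0.12],[0,0,0]],[[0,0.22,-0.1],[0,0,0]],[[0,0.23,-0.07],[0,0,0]],[[0,0.1,-0.02],[0,0,0]],[[0,0,0],[0,0,0]],[[0,0,0],[0,0,0]]]}}

```text
clock: 35.5
tcp_pos: [0.4901, 0.1757, 0.1212]
tcp_rot: [-0.508, 0.492, -0.492, 0.508]
wrist_force: [0.3, -0.0, 0.1]
opening: 0.0002
```

```bash
python3 - <<'E'
from h import *
p,d=capture('side'); crop(p,200,90,360,210,5,'pics/s17.png')
plan((.4705,.1752,.14),-88.2)
E
```

```text
t 35.55 tcp [0.4902 0.1757 0.1213] 
x [ 0.032 -0.999 -0.   ] y [ 0.001  0.    -1.   ] z [0.999 0.032 0.001] 
F [ 0.55 -0.09 -0.35] M [-0.01  0.03  0.01] open -0.0002 q [0.21 0.38 1.8  0.   0.96 1.75]
shift first: units [-0.003 -0.312 -0.327] |d| mm 27.1
turn units [-0.009  0.009 -0.002]  shift after turn [-0.003 -0.311 -0.328]
```

View pics/s17.png

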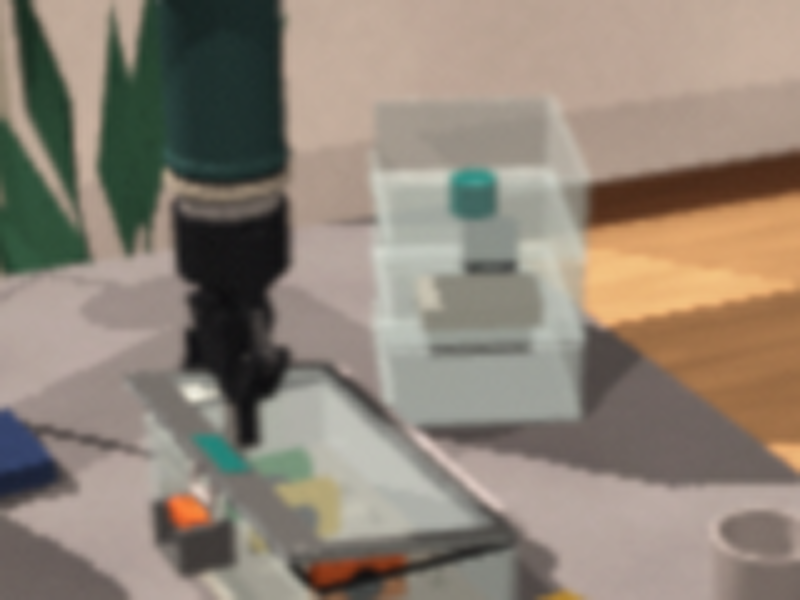

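{"method": "step_arm", "body": {"deltas": [[[0,-0.31,0],[0,0,0]],[[0,0,-0.32],[0,0,0]],[[0,0,0],[0,0,0]],[[0,0.3,0],[0,0,0]],[[0,0.2,0],[0,0,0]],[[0,0,0],[0,0,0]],[[0,0,0],[0,0,0]]]}}

```text
clock: 36.42
tcp_pos: [0.4708, 0.1749, 0.1096]
tcp_rot: [-0.508, 0.492, -0.492, 0.508]
wrist_force: [0.4, 1.0, 0.8]
opening: 0.0003
```

```bash
python3 - <<'E'
from h import *
p,d=capture('side'); crop(p,200,120,320,210,6,'pics/s18.png')
plan((.4705,.1752,.10),-88.2)
E
```

```text
t 36.48 tcp [0.4708 0.175  0.1097] 
x [ 0.032 -0.999 -0.   ] y [ 0.  0. -1.] z [0.999 0.032 0.   ] 
F [0.79 1.03 0.42] M [-0.   -0.01 -0.02] open -0.0 q [ 0.22  0.37  1.85 -0.    0.91  1.76]
shift first: units [-0.004  0.161 -0.005] |d| mm 9.7
turn units [-0.004  0.01  -0.   ]  shift after turn [-0.004  0.161 -0.005]
```

View pics/s18.png

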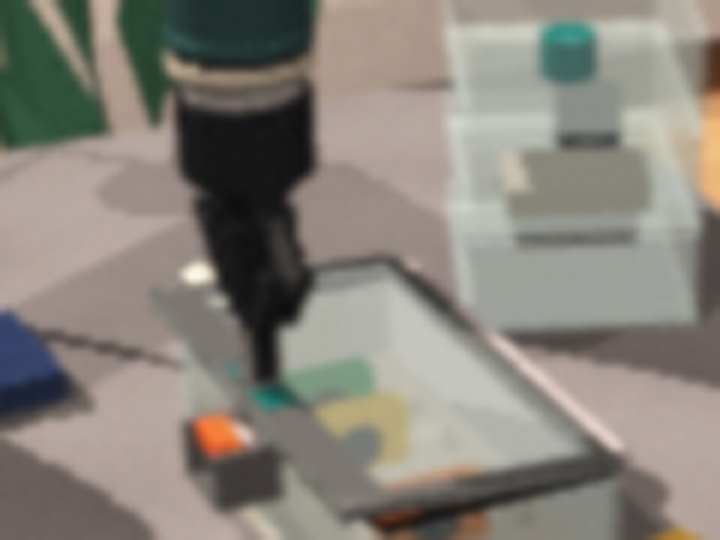

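{"method": "step_arm", "body": {"deltas": [[[0,0.05,0],[0,0,0]],[[0,0.05,0],[0,0,0]],[[0,0.03,0],[0,0,0]],[[0,0,0],[0,0,0]],[[0,0,0],[0,0,0]]]}}

```text
clock: 37.1
tcp_pos: [0.4704, 0.175, 0.1018]
tcp_rot: [-0.508, 0.492, -0.492, 0.508]
wrist_force: [0.2, 1.0, 3.9]
opening: -0.0001
```

{"method": "step_arm", "body": {"deltas": [[[0,0.02,0],[0,0,0]],[[0,0.02,0],[0,0,0]],[[0,0,0],[0,0,0]],[[0,0,0],[0,0,0]]]}}

```text
clock: 37.6
tcp_pos: [0.4703, 0.175, 0.0996]
tcp_rot: [-0.508, 0.492, -0.492, 0.508]
wrist_force: [-2.0, -0.3, 6.6]
opening: -0.0002
```

{"method": "step_arm", "body": {"deltas": [[[0,0.02,0],[0,0,0]],[[0,0,0],[0,0,0]],[[0,0,0],[0,0,0]]]}}

```text
clock: 37.98
tcp_pos: [0.4702, 0.175, 0.0986]
tcp_rot: [-0.508, 0.492, -0.492, 0.508]
wrist_force: [-1.9, -0.8, 9.3]
opening: -0.0001
```

{"method": "step_arm", "body": {"deltas": [[[0,0.02,0],[0,0,0]],[[0,0,0],[0,0,0]],[[0,0,0],[0,0,0]]]}}

```text
clock: 38.35
tcp_pos: [0.4702, 0.175, 0.0976]
tcp_rot: [-0.508, 0.492, -0.492, 0.508]
wrist_force: [-3.9, 0.5, 12.0]
opening: 0.0002
```

{"method": "step_arm", "body": {"deltas": [[[0,0.02,0],[0,0,0]],[[0,0,0],[0,0,0]],[[0,0,0],[0,0,0]]]}}

```text
clock: 38.72
tcp_pos: [0.4702, 0.175, 0.0969]
tcp_rot: [-0.508, 0.492, -0.492, 0.508]
wrist_force: [-4.0, -1.3, 17.8]
opening: 0.0001
```

{"method": "step_arm", "body": {"deltas": [[[0,0.015,0],[0,0,0]],[[0,0,0],[0,0,0]],[[0,0,0],[0,0,0]],[[0,0,0],[0,0,0]]]}}

```text
clock: 39.22
tcp_pos: [0.4702, 0.175, 0.0968]
tcp_rot: [-0.508, 0.492, -0.492, 0.508]
wrist_force: [-7.7, -0.7, 26.6]
opening: 0.0003
```

{"method": "step_arm", "body": {"deltas": [[[0,-0.05,0],[0,0,0]],[[0,-0.1,0],[0,0,0]],[[0,-0.5,0],[0,0,0]],[[0,-0.9,0],[0,0,0]],[[0,-0.9,0],[0,0,0]],[[0,0,0],[0,0,0]],[[0,0,0],[0,0,0]]]}}

```text
clock: 40.1
tcp_pos: [0.4699, 0.1748, 0.2413]
tcp_rot: [0.508, -0.492, 0.492, -0.508]
wrist_force: [-0.2, -0.3, -1.5]
opening: 0.0
```

```bash
python3 - <<'E'
from h import *
p,d=capture('side'); crop(p,210,130,330,220,6.5,'pics/s19.png');np.savez('pics/s19.npz',p=p,d=d)
p,d=capture('top'); crop(p,150,150,290,255,5.5,'pics/t19.png');np.savez('pics/t19.npz',p=p,d=d)
plan((.4705,.1752,.12),-88.2)
E
```

```text
t 40.2 tcp [0.4692 0.1747 0.2402] 
x [ 0.032 -0.999  0.001] y [-0.003 -0.001 -1.   ] z [ 0.999  0.032 -0.003] 
F [ 0.49  0.01 -0.45] M [-0.01  0.02  0.01] open -0.0001 q [0.22 0.21 1.71 0.   1.23 1.76]
shift first: units [-0.009  2.004  0.029] |d| mm 120.2
turn units [0.03  0.01  0.005]  shift after turn [-0.008  2.004  0.023]
```

View pics/s19.png

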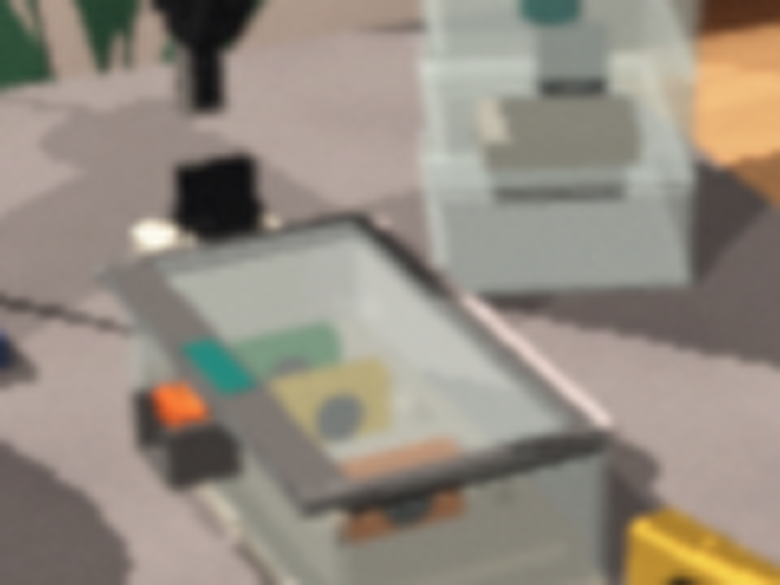

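View pics/t19.png

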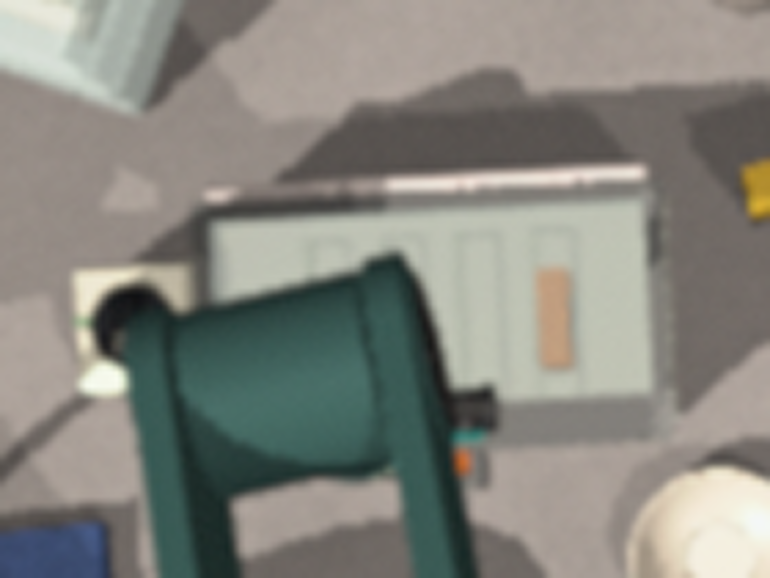

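{"method": "step_arm", "body": {"deltas": [[[0,0.6,0],[0,0,0]],[[0,0.8,0],[0,0,0]],[[0,0.6,0.02],[0,0,0]],[[0,0.2,0],[0,0,0]],[[0,0.1,0],[0,0,0]],[[0,0.02,0],[0,0,0]],[[0,0,0],[0,0,0]],[[0,0,0],[0,0,0]],[[0,0,0],[0,0,0]]]}}

```text
clock: 41.32
tcp_pos: [0.4719, 0.1751, 0.1032]
tcp_rot: [-0.508, 0.492, -0.492, 0.508]
wrist_force: [-1.2, 0.0, -0.6]
opening: -0.0002
```

```bash
python3 - <<'E'
from h import *
st()
E
```

```text
t 41.33 tcp [0.4719 0.1751 0.1032] 
x [ 0.032 -0.999 -0.   ] y [ 0.001  0.    -1.   ] z [0.999 0.032 0.001] 
F [-1.2   0.04 -0.6 ] M [-0.    0.   -0.03] open -0.0002 q [0.22 0.38 1.86 0.   0.9  1.76]
```

{"method": "step_arm", "body": {"deltas": [[[0,0.03,0],[0,0,0]],[[0,0,0],[0,0,0]],[[0,0,0],[0,0,0]]]}}

```text
clock: 41.7
tcp_pos: [0.4715, 0.175, 0.1007]
tcp_rot: [0.508, -0.492, 0.492, -0.508]
wrist_force: [0.1, -0.5, -0.2]
opening: 0.0003
```

{"method": "step_arm", "body": {"deltas": [[[0,0.02,0],[0,0,0]],[[0,0,0],[0,0,0]],[[0,0,0],[0,0,0]]]}}

```text
clock: 42.08
tcp_pos: [0.4716, 0.175, 0.0996]
tcp_rot: [0.508, -0.492, 0.492, -0.508]
wrist_force: [0.4, 0.2, -0.7]
opening: 0.0001
```

{"method": "step_arm", "body": {"deltas": [[[0,0.015,0],[0,0,0]],[[0,0,0],[0,0,0]],[[0,0,0],[0,0,0]]]}}

```text
clock: 42.45
tcp_pos: [0.4717, 0.175, 0.099]
tcp_rot: [-0.508, 0.492, -0.492, 0.508]
wrist_force: [-0.3, 0.0, 6.0]
opening: 0.0004
```

No force at 99.6 mm, where the uncaught lid pushed back 6.6 N, so the lid is caught. Now the dial: I move clear and look at it.

{"method": "step_arm", "body": {"deltas": [[[0,-0.3,0],[0,0,0]],[[0,-0.8,0],[0,0,0]],[[0.5,-0.8,0],[0,0,0]],[[0.8,-0.3,0],[0,0,0]],[[0.8,0,0],[0,0,0]],[[0.8,0,0],[0,0,0]],[[0.8,0,0],[0,0,0]],[[0,0,0],[0,0,0]]]}}

```text
clock: 43.45
tcp_pos: [0.479, -0.0497, 0.2306]
tcp_rot: [0.507, -0.493, 0.493, -0.507]
wrist_force: [0.5, 0.1, 0.7]
opening: -0.0001
```

```bash
python3 - <<'E'
from h import *
p,d=capture('side'); crop(p,220,140,280,185,13,'pics/s20.png')
p,d=capture('top'); crop(p,155,185,215,230,13,'pics/t20.png');np.savez('pics/t20.npz',p=p,d=d)
C=cloud('top',d)
Q=C[195:225,160:190].reshape(-1,3); Q=Q[Q[:,2]>.108]; print(len(Q),Q.mean(0),np.median(Q[:,2]))
w,v=np.linalg.eigh(np.cov(Q[:,:2].T)); print(np.degrees(np.arctan2(v[1,1],v[0,1])),np.sqrt(12*w))
st()
E
```

```text
76 [0.53481754 0.3561214  0.16700536] 0.12606835015301288
71.01129273308965 [0.04694232 0.22850242]
t 43.55 tcp [ 0.4785 -0.0469  0.2304] 
x [ 0.031 -1.    -0.001] y [-0.001  0.001 -1.   ] z [ 1.     0.031 -0.001] 
F [-0.51  0.57 -0.17] M [0.01 0.06 0.05] open 0.0004 q [-0.24  0.19  1.76  0.    1.2   1.3 ]
```

View pics/s20.png

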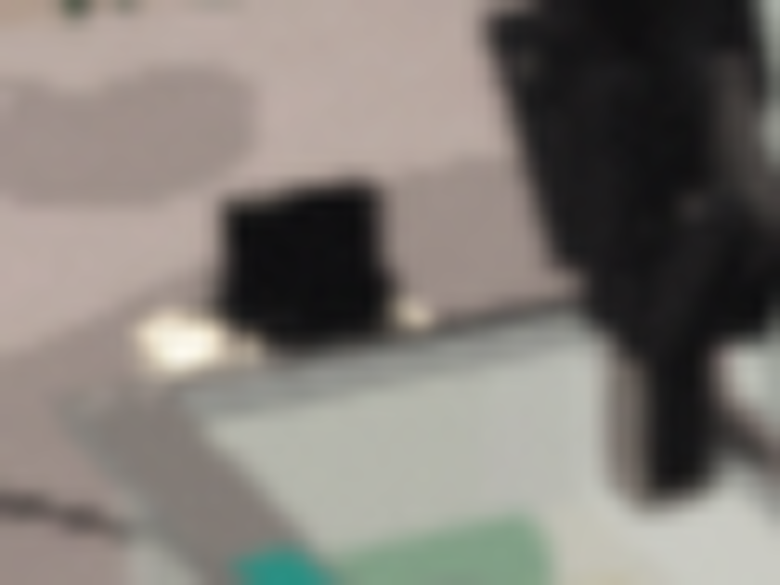

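View pics/t20.png

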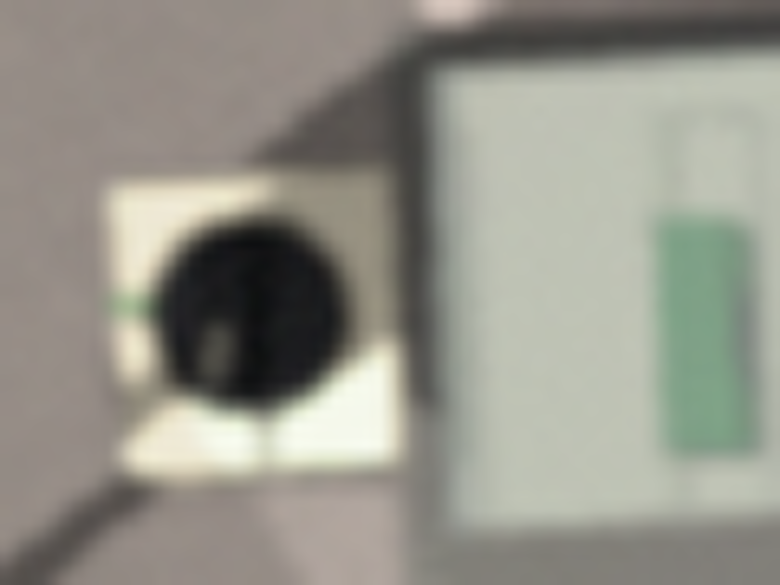

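```bash
python3 - <<'E'
from h import *
I=np.mean([capture('top')[0].astype(float) for _ in range(4)],0)
c=np.clip(I[190:228,158:192]*3.2,0,255).astype(np.uint8)
cv2.imwrite('pics/t21.png',cv2.resize(c[:,:,::-1],None,fx=16,fy=16,interpolation=cv2.INTER_CUBIC))
I=np.mean([capture('side')[0].astype(float) for _ in range(4)],0)
c=np.clip(I[145:175,228:258]*3.2,0,255).astype(np.uint8)
cv2.imwrite('pics/s21.png',cv2.resize(c[:,:,::-1],None,fx=16,fy=16,interpolation=cv2.INTER_CUBIC))
f=[(155+(255.5)/13-.5,185+312.5/13-.5)]; print(onz('top',f,.098))
# predicted pixels of bar corners for theta in t21 coords
D=np.array([.538,.366]);
for th in(0,.1,.2,.3):
    a=np.pi+.031-th; l=np.array([np.cos(a),np.sin(a)]);n=np.array([-l[1],l[0]])
    print(th,[(((proj('top',np.r_[D+l*s*.024+n*t*.007,.128])[0]-[158,190])+.5)*16).round().tolist() for s,t in((1,1),(1,-1),(-1,-1),(-1,1))],
     [(((proj('side',np.r_[D+l*s*.024+n*t*.007,.128])[0]-[228,145])+.5)*16).round().tolist() for s,t in((1,1),(1,-1),(-1,-1),(-1,1))])
E
```

```text
[[0.53820258 0.36440422 0.098     ]]
0 [[262.0, 405.0], [197.0, 409.0], [190.0, 185.0], [255.0, 182.0]] [[161.0, 186.0], [140.0, 165.0], [329.0, 128.0], [351.0, 149.0]]
0.1 [[251.0, 409.0], [186.0, 405.0], [201.0, 182.0], [266.0, 185.0]] [[155.0, 183.0], [139.0, 161.0], [335.0, 131.0], [351.0, 153.0]]
0.2 [[239.0, 411.0], [175.0, 401.0], [212.0, 180.0], [277.0, 190.0]] [[150.0, 179.0], [140.0, 156.0], [340.0, 135.0], [351.0, 157.0]]
0.3 [[228.0, 412.0], [165.0, 395.0], [224.0, 179.0], [287.0, 195.0]] [[145.0, 176.0], [142.0, 152.0], [344.0, 138.0], [349.0, 161.0]]
```

View pics/t21.png

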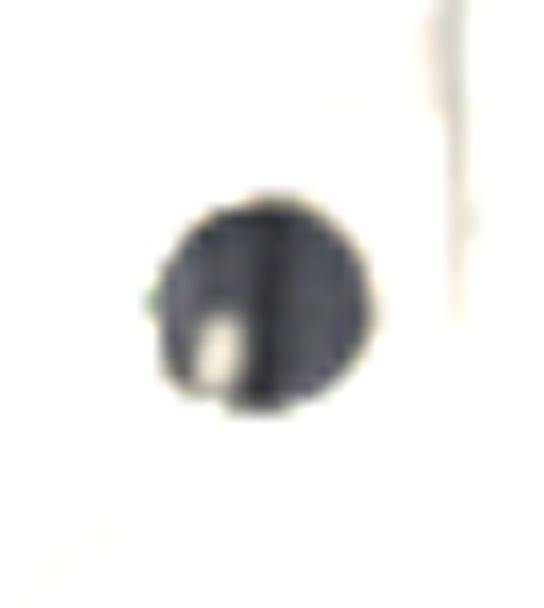

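View pics/s21.png

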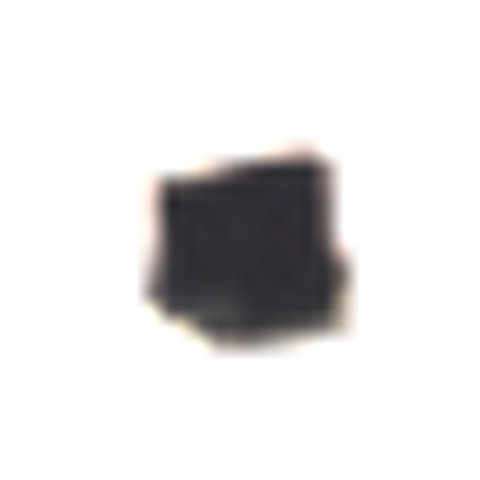

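{"method": "step_arm", "body": {"deltas": [[[0,0,0],[0,-1,0]],[[0,0,0],[0,-1,0]],[[0,0,0],[0,-1,0]],[[0,0,0],[0,-1,0]],[[0,0,0],[0,-1,0]],[[0,0,0],[0,-1,0]],[[0,0,0],[0,-1,0]],[[0,0,0],[0,-1,0]],[[0,0,0],[0,-1,0]],[[0,0,0],[0,-1,0]]], "gripper": 0.53, "grip_force": 40}}

```text
clock: 45.2
tcp_pos: [0.4788, -0.0466, 0.2308]
tcp_rot: [-0.686, 0.171, -0.171, 0.686]
wrist_force: [-0.0, -0.4, -0.1]
opening: 0.0404
```

{"method": "step_arm", "body": {"deltas": [[[0,0,0],[0,-1,0]],[[0,0,0],[0,-1,0]],[[0,0,0],[0,-1,0]],[[0,0,0],[0,-1,0]],[[0,0,0],[0,-1,0]],[[0,0,0],[0,-1,0]],[[0,0,0],[0,-1,0]],[[0,0,0],[0,-1,0]],[[0,0,0],[0,-1,0]],[[0,0,0],[0,-1,0]]]}}

```text
clock: 46.45
tcp_pos: [0.4788, -0.0466, 0.2307]
tcp_rot: [-0.68, -0.195, 0.195, 0.68]
wrist_force: [0.7, 0.4, 0.3]
opening: 0.0403
```

{"method": "step_arm", "body": {"deltas": [[[0,0,0],[0,-1,0]],[[0,0,0],[0,-1,0]],[[0,0,0],[0,-1,0]],[[0,0,0],[0,-1,0]],[[0,0,0],[0,-1,0]],[[0,0,0],[0,-1,0]],[[0,0,0],[0,-1,0]],[[0,0,0],[0,-1,0]],[[0,0,0],[0,-0.4,0]],[[0,0,0],[0,0,0]]]}}

```text
clock: 47.7
tcp_pos: [0.4788, -0.0466, 0.2307]
tcp_rot: [-0.533, -0.465, 0.465, 0.533]
wrist_force: [-1.1, 0.4, -0.1]
opening: 0.0403
```

```bash
python3 - <<'E'
from h import *
plan((.5385,.3655,.23),82)
E
```

```text
t 47.7 tcp [ 0.4788 -0.0466  0.2307] 
x [0.135 0.991 0.   ] y [ 0.  0. -1.] z [-0.991  0.135  0.   ] 
F [-1.14  0.37 -0.09] M [-0.01  0.06  0.01] open 0.0403 q [-0.24  0.19  1.76  0.    1.2  -1.68]
shift first: units [ 6.94   0.013 -0.061] |d| mm 416.4
turn units [-0.     0.043  0.001]  shift after turn [ 6.941  0.012 -0.03 ]
```

{"method": "step_arm", "body": {"deltas": [[[0.6,0,0],[0,0,0]],[[0.9,0,-0.01],[0,0,0]],[[0.9,0,-0.01],[0,0,0]],[[0.9,0,-0.01],[0,0,0]],[[0.9,0,-0.01],[0,0,0]],[[0.9,0,-0.01],[0,0,0]],[[0.9,0,-0.01],[0,0,0]],[[0.6,0,0],[0,0,0]],[[0.34,0,0],[0,0,0]],[[0,0,0],[0,0,0]]]}}

```text
clock: 48.95
tcp_pos: [0.5383, 0.3658, 0.2304]
tcp_rot: [0.532, 0.465, -0.466, -0.532]
wrist_force: [0.5, -0.3, 0.9]
opening: 0.0402
```

{"method": "step_arm", "body": {"deltas": [[[0,0.5,0],[0,0,0]],[[0,0.5,0],[0,0,0]],[[0,0.3,0],[0,0,0]],[[0,0,0],[0,0,0]],[[0,0,0],[0,0,0]],[[0,0,0],[0,0,0]]]}}

```text
clock: 49.7
tcp_pos: [0.5393, 0.3656, 0.1542]
tcp_rot: [0.533, 0.466, -0.464, -0.532]
wrist_force: [0.0, -0.3, -0.4]
opening: 0.0404
```

```bash
python3 - <<'E'
from h import *
p,d=capture('side'); crop(p,200,90,320,190,6,'pics/s22.png')
plan((.5385,.3655,.105),82)
E
```

```text
t 49.75 tcp [0.5392 0.3656 0.154 ] 
x [0.135 0.991 0.001] y [ 0.002  0.001 -1.   ] z [-0.991  0.135 -0.002] 
F [-0.42  0.93 -0.02] M [ 0.04  0.05 -0.03] open 0.0402 q [ 0.49  0.5   1.48  0.    1.16 -0.95]
shift first: units [-0.004  0.817  0.012] |d| mm 49.0
turn units [0.017 0.043 0.013]  shift after turn [-0.003  0.817  0.011]
```

View pics/s22.png

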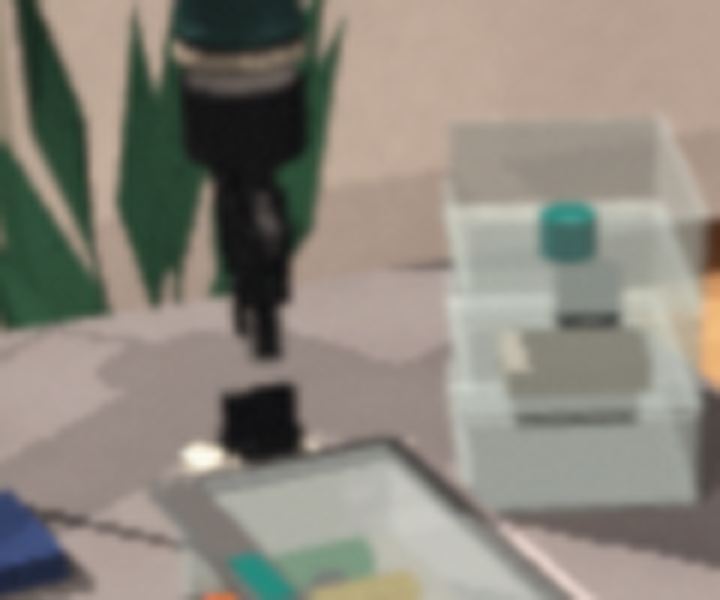

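{"method": "step_arm", "body": {"deltas": [[[0,0.3,0],[0,0,0]],[[0,0.25,0],[0,0,0]],[[0,0.2,0],[0,0,0]],[[0,0,0],[0,0,0]],[[0,0,0],[0,0,0]]]}}

```text
clock: 50.38
tcp_pos: [0.5386, 0.3654, 0.1077]
tcp_rot: [-0.533, -0.465, 0.465, 0.533]
wrist_force: [0.4, -0.2, -0.6]
opening: 0.0402
```

{"method": "step_arm", "body": {"deltas": [[[0,0,0],[0,0,0]],[[0,0,0],[0,0,0]],[[0,0,0],[0,0,0]],[[0,0,0],[0,0,0]],[[0,0,0],[0,0,0]]], "gripper": 1.0, "grip_force": 40}}

```text
clock: 51.0
tcp_pos: [0.5395, 0.367, 0.1088]
tcp_rot: [-0.532, -0.467, 0.464, 0.533]
wrist_force: [0.6, 4.8, -0.4]
opening: 0.0129
```

```bash
python3 - <<'E'
from h import *
st()
E
```

```text
t 51.0 tcp [0.5395 0.367  0.1088] 
x [0.135 0.991 0.004] y [ 0.003  0.003 -1.   ] z [-0.991  0.135 -0.002] 
F [ 0.64  4.82 -0.4 ] M [ 0.61 -0.16 -0.05] open 0.0129 q [ 0.49  0.55  1.52  0.    1.07 -0.95]
```

{"method": "step_arm", "body": {"deltas": [[[0.03,0,0],[0,0.5,0]],[[0,0,0],[0,0.5,0]],[[0,0,0],[0,0.5,0]],[[0,0,0],[0,0.5,0]],[[0,0,0],[0,0.5,0]],[[0,0,0],[0,0.5,0]],[[0,0,0],[0,0,0]]]}}

```text
clock: 51.88
tcp_pos: [0.5394, 0.3668, 0.1087]
tcp_rot: [0.599, 0.377, -0.376, -0.598]
wrist_force: [0.7, -2.0, 5.0]
opening: 0.0128
```

```bash
python3 - <<'E'
from h import *
st()
E
```

```text
t 51.88 tcp [0.5394 0.3668 0.1087] 
x [0.434 0.901 0.001] y [ 0.002 -0.    -1.   ] z [-0.901  0.434 -0.001] 
F [ 0.72 -1.98  4.96] M [-0.64 -0.03 -0.03] open 0.0128 q [ 0.49  0.55  1.52 -0.    1.07 -0.63]
```

Smooth so far. Continuing the turn.

{"method": "step_arm", "body": {"deltas": [[[0,0,0],[0,0.6,0]],[[0,0,0],[0,0.6,0]],[[0,0,0],[0,0.6,0]],[[0,0,0],[0,0.6,0]],[[0,0,0],[0,0.6,0]],[[0,0,0],[0,0.6,0]],[[0,0,0],[0,0,0]]]}}

```text
clock: 52.75
tcp_pos: [0.539, 0.3664, 0.1087]
tcp_rot: [0.659, 0.258, -0.257, -0.658]
wrist_force: [-0.1, -3.8, 5.7]
opening: 0.0128
```

{"method": "step_arm", "body": {"deltas": [[[0,0,0],[0,0.6,0]],[[0,0,0],[0,0.6,0]],[[0,0,0],[0,0.6,0]],[[0,0,0],[0,0.6,0]],[[0,0,0],[0,0.5,0]],[[0,0,0],[0,0,0]],[[0,0,0],[0,0,0]]]}}

```text
clock: 53.62
tcp_pos: [0.5387, 0.3662, 0.1087]
tcp_rot: [0.69, 0.155, -0.155, -0.69]
wrist_force: [-1.8, -4.3, 7.0]
opening: 0.0128
```

```bash
python3 - <<'E'
from h import *
st()
E
```

```text
t 53.62 tcp [0.5387 0.3662 0.1087] 
x [ 0.904  0.428 -0.   ] y [ 0.    -0.001 -1.   ] z [-0.428  0.904 -0.001] 
F [-1.77 -4.32  6.97] M [-0.84  0.32  0.02] open 0.0128 q [ 0.49  0.55  1.52 -0.    1.07  0.05]
```

The grip yaw puts the dial at about 1.16 rad. I release and move away.

{"method": "step_arm", "body": {"deltas": [[[0,0,0],[0,0,0]],[[0,0,0],[0,0,0]],[[0,0,0],[0,0,0]],[[0,-0.3,0],[0,0,0]],[[0,-0.6,0],[0,0,0]],[[0,-0.9,0],[0,0,0]],[[0,-0.9,0],[0,0,0]],[[0,0,0],[0,0,0]]], "gripper": 0.53}}

```text
clock: 54.62
tcp_pos: [0.5417, 0.3688, 0.277]
tcp_rot: [-0.689, -0.159, 0.151, 0.691]
wrist_force: [0.9, 0.2, -0.3]
opening: 0.0403
```

```bash
python3 - <<'E'
from h import *
plan((.45,-.05,.27))
E
```

```text
t 54.62 tcp [0.5417 0.3688 0.277 ] 
x [0.904 0.427 0.012] y [ 0.011  0.006 -1.   ] z [-0.427  0.904  0.001] 
F [ 0.89  0.17 -0.28] M [ 0.02 -0.01  0.03] open 0.0403 q [0.49 0.4  1.33 0.   1.4  0.05]
shift first: units [-4.363  0.06  -5.659] |d| mm 428.8
```

{"method": "step_arm", "body": {"deltas": [[[-0.55,0,-0.71],[0,0,0]],[[-0.55,0,-0.71],[0,0,0]],[[-0.55,0,-0.71],[0,0,0]],[[-0.55,0,-0.71],[0,0,0]],[[-0.55,0,-0.71],[0,0,0]],[[-0.55,0,-0.71],[0,0,0]],[[-0.55,0,-0.71],[0,0,0]],[[-0.5,0,-0.7],[0,0,0]],[[0,0,0],[0,0,0]],[[0,0,0],[0,0,0]]]}}

```text
clock: 55.88
tcp_pos: [0.4475, -0.0516, 0.2696]
tcp_rot: [-0.69, -0.154, 0.154, 0.69]
wrist_force: [0.4, -0.0, -0.3]
opening: 0.0401
```

```bash
python3 - <<'E'
from h import *
p,d=capture('side'); cv2.imwrite('pics/s30f.png',p[:,:,::-1]); crop(p,210,130,330,220,6.5,'pics/s30.png')
I=np.mean([capture('top')[0].astype(float) for _ in range(3)],0); crop(np.clip(I*1.8,0,255).astype(np.uint8),155,165,285,245,6,'pics/t30.png')
p,d=capture('top');cv2.imwrite('pics/t30f.png',p[:,:,::-1])
c=np.clip(I[190:228,158:192]*3.2,0,255).astype(np.uint8)
cv2.imwrite('pics/t31.png',cv2.resize(c[:,:,::-1],None,fx=16,fy=16,interpolation=cv2.INTER_CUBIC))
C=cloud('top',d)
print('front frame z',[np.median(C[v,195:270,2]).round(4) for v in range(222,230)])
E
```

```text
front frame z [np.float64(0.0992), np.float64(0.1), np.float64(0.0988), np.float64(0.1003), np.float64(0.0999), np.float64(0.0992), np.float64(0.0999), np.float64(0.1006)]
```

View pics/s30.png

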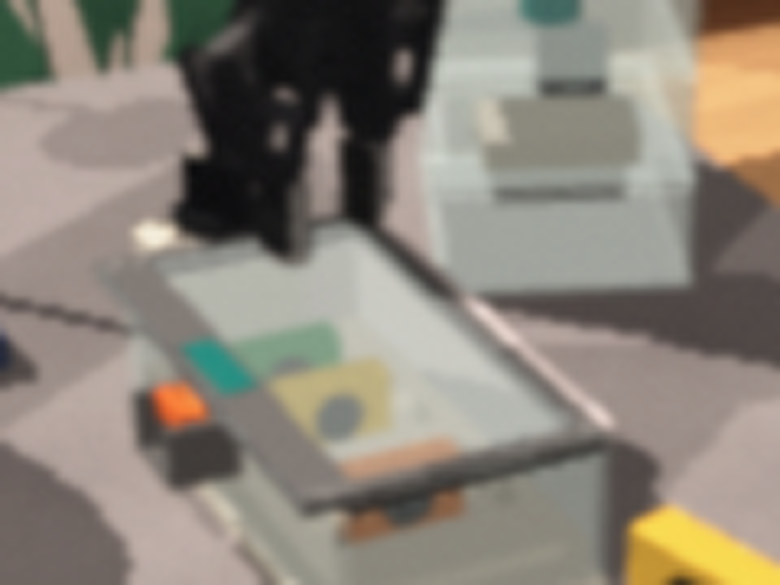

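View pics/t31.png

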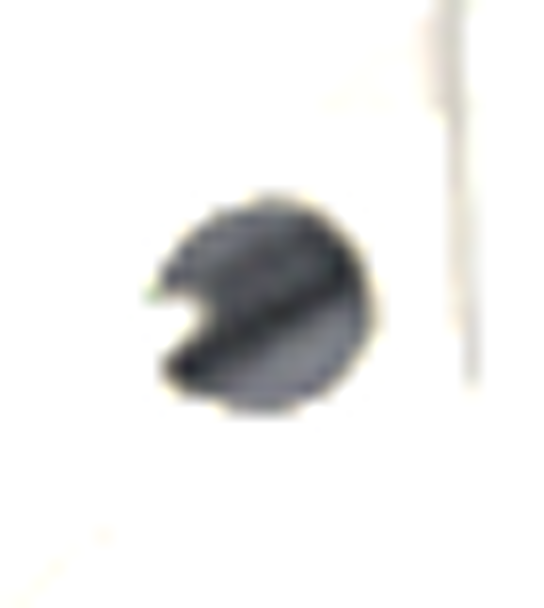

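View pics/t30f.png

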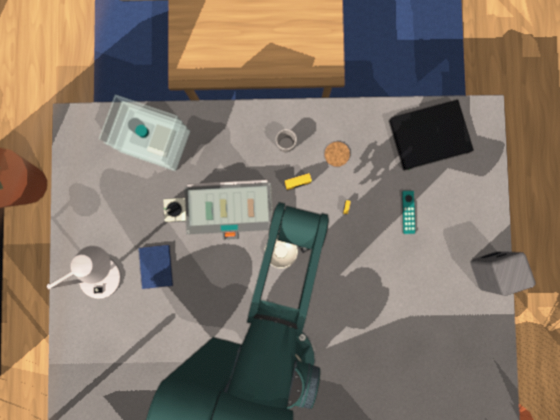

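```bash
python3 - <<'E'
from h import *
st(); print(order.finish_job())
E
```

```text
t 56.12 tcp [ 0.4479 -0.0509  0.2696] 
x [ 0.904  0.429 -0.   ] y [-0.  0. -1.] z [-0.429  0.904  0.   ] 
F [ 0.74  0.07 -0.03] M [-0.03 -0.01  0.02] open 0.0398 q [-0.27  0.1   1.76  0.    1.28 -0.71]
the job is handed in; nothing more can be done
None
```

I finished the whole job and handed it in at about 56 s. No verdict was reported. Three cases were there; I saw no blue one on the stand.

- **Cases:** Orange went in slot 0, the middle-sized yellow in slot 2 and green in slot 3. With the lid still open, their tops measured about 66 mm above the table, which means fully down. I inserted them straight down rather than tilting them in, because the chamfers guided them without side force.
- **Lid:** I swung it shut and pressed the pad. The press reached 26.6 N at the end, over the stated 10 to 16 N, because I took two extra small steps to be sure. Touching it again, the lid gave no force at 99.6 mm, where it had pushed back 6.6 N before, so the catch is holding.
- **Dial:** Turned clockwise past its detent. The two final readings differ slightly, about 1.16 rad from the grip and 1.07 rad from the picture. Both are above the required 0.95.
- **Surroundings:** In the last pictures the remote, cup, coaster and book had not visibly moved. The dish is partly hidden by the arm in the last top view, but it stood where it began in the side views during the case moves. The arm ended clear of everything.

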